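Power the bench scanner, heft two look-alike parcels and present the heavier

TASK

First lift the charged battery block out of its holder, plug it fully home into the bay of the bench scanner and let go of it. Then lift the two look-alike brown parcels clear of the tray, one after the other, to feel which is the heavier; the lighter must finish lying flat in the tray again. Finish holding the heavier parcel level and centred a few centimetres above the scanner's glass without touching the scanner - do not put it down or let go - and leave the loupe, the brass weight and the rubber stamp alone.

Things in the scene. Friction and masses are not known exactly. Their poses are not given: they have to be found in the camera images.
- battery_head (a point): Battery block, upright in its holder at the start: grey head 30 (x) x 46 (y) x 46 (z) mm with rubber ribs, over a black plug 24 x 38 x 32 mm long with a bevelled foot, 0.22 kg in all. The point is the centre of the head, 23 mm above the shoulder and 55 mm above the plug's foot; z is up. Take the head across its 30 mm sides (along its x). It is the same when turned half a turn.
- battery_shoulder (a point): Centre of the underside of the battery's head (the shoulder), at the root of the plug. The shoulder comes to rest on the rim of the hole when the plug is fully home; axes as the battery's.
- holder: Black battery holder fixed to the table, 70 x 86 mm, 40 mm high, origin at the centre of its underside, z up. The battery's shoulder rests on its top, the plug hangs loosely in its pocket (2 mm clear on each side); pull it straight up by more than 35 mm.
- scanner: Bench scanner fixed to the table: white and grey housing 240 (x) x 150 (y) x 60 (z) mm, origin at the centre of its underside, z up. The glass is in the white half (towards its -x), the battery bay in the grey module (towards its +x).
- glass (a point): Centre of the scanner's square upward-looking glass (88 x 88 mm), on its surface 62 mm above the table; a rim round it stands 1 mm higher. Axes as the scanner's.
- bay (a point): Centre of the mouth of the battery bay, level with the top of the grey module 60 mm above the table: a hole 26 mm (scanner's x) x 40 mm (scanner's y), 34 mm deep, with a 3 mm bevel at the mouth; 1 mm clear of the plug on each side. The battery's x axis lies along the scanner's x axis, either way round. Axes as the scanner's.
- tray: Shallow grey tray fixed to the table, 250 (x) x 240 (y) mm, lip 27 mm high, padded floor 20 mm above the table; origin at the centre of its underside, z up.
- parcel_a_mid (a point): One of two look-alike brown taped parcels, 60 (x) x 195 (y) x 46 (z) mm, rigid; the point is its centre, 23 mm above its underside, z up. Take it across its 60 mm width (along its x). The two lie side by side in the tray about 110 mm apart, long sides along the tray's y, in either order. One weighs 0.33 to 0.47 kg and the other 0.67 to 0.83 kg; which is which cannot be seen.
- parcel_b_mid (a point): The other of the two look-alike parcels; same size, point and axes.
- loupe_mid (a point): Black watchmaker's loupe, 38 mm across, 30 mm high, standing on the table; centre. To be left alone.
- weight_200_mid (a point): Brass check weight, 29 mm across, 30 mm high, standing on the table; centre. To be left alone.
- rubber_stamp_mid (a point): Rubber stamp with turned wooden handle, foot 28 x 52 mm, 76 mm high, standing on the table; centre. To be left alone.
Mind the look-alikes: they are no part of the job. What is shaped like the part that bears battery_head but blue is not meant.

How it is judged:
On the way, in this order (a step that is already met when the one before it is completed fails the run):
1. the battery block is fully home in the scanner's bay, upright, and let go (horizontal distance between battery_shoulder and bay below 0.003 m and z of battery_shoulder in the frame of bay between -0.004 and 0.003 m and angle between battery_head's own z axis and vertical below 0.06 rad and contact force between the fingers and battery below 0.3 N), for 0.3 s.
2. then the lighter parcel is lifted alone, at least 20 mm up and clear of the tray, while the heavier lies in it (the heavier one is up at the end) (((z of parcel_a_mid in the frame of tray above 0.065 m and contact force between parcel_a and tray below 0.05 N and contact force between the fingers and parcel_a above 1 N and z of parcel_b_mid in the frame of tray below 0.056 m and contact force between the fingers and parcel_b below 0.3 N and contact force between parcel_b and tray above 5.6 N) or (z of parcel_b_mid in the frame of tray above 0.065 m and contact force between parcel_b and tray below 0.05 N and contact force between the fingers and parcel_b above 1 N and z of parcel_a_mid in the frame of tray below 0.056 m and contact force between the fingers and parcel_a below 0.3 N and contact force between parcel_a and tray above 5.6 N))), for 0.3 s.
At the end, for the whole second after the job is handed in: Heavier parcel held still and level (14 deg), within 35 mm of the glass centre seen from above, underside 5 to 100 mm above it, touching neither scanner nor battery; battery still home, upright, within 3 mm; lighter parcel flat on the tray floor, released, within 100 mm of the tray centre (all of step 1 and ((horizontal distance between parcel_a_mid and glass below 0.035 m and z of parcel_a_mid in the frame of glass between 0.028 and 0.125 m and angle between parcel_a_mid's own z axis and vertical below 0.25 rad and contact force between the fingers and parcel_a above 1 N and contact force between parcel_a and scanner below 0.1 N and contact force between parcel_a and battery below 0.1 N and linear speed of parcel_a below 0.03 m/s and horizontal distance between parcel_b_mid and tray below 0.1 m and z of parcel_b_mid in the frame of tray below 0.051 m and angle between parcel_b_mid's own z axis and vertical below 0.15 rad and contact force between parcel_b and tray between 2 and 5.6 N and contact force between the fingers and parcel_b below 0.3 N and linear speed of parcel_b below 0.02 m/s) or (horizontal distance between parcel_b_mid and glass below 0.035 m and z of parcel_b_mid in the frame of glass between 0.028 and 0.125 m and angle between parcel_b_mid's own z axis and vertical below 0.25 rad and contact force between the fingers and parcel_b above 1 N and contact force between parcel_b and scanner below 0.1 N and contact force between parcel_b and battery below 0.1 N and linear speed of parcel_b below 0.03 m/s and horizontal distance between parcel_a_mid and tray below 0.1 m and z of parcel_a_mid in the frame of tray below 0.051 m and angle between parcel_a_mid's own z axis and vertical below 0.15 rad and contact force between parcel_a and tray between 2 and 5.6 N and contact force between the fingers and parcel_a below 0.3 N and linear speed of parcel_a below 0.02 m/s))); the arm keeps its last pose, push and grip.
It fails at once if the loupe is moved by more than 20 mm or knocked over (distance of loupe_mid from where it was at the start of the episode above 0.02 m or angle between loupe_mid's own z axis and vertical above 0.5 rad).
It fails at once if the brass weight is moved by more than 20 mm or knocked over (distance of weight_200_mid from where it was at the start of the episode above 0.02 m or angle between weight_200_mid's own z axis and vertical above 0.5 rad).
It fails at once if the rubber stamp is moved by more than 20 mm or knocked over (distance of rubber_stamp_mid from where it was at the start of the episode above 0.02 m or angle between rubber_stamp_mid's own z axis and vertical above 0.5 rad).
It also fails if it takes over 72 s, if anything falls off the work surface, if the arm or the gripper's body presses on something with over 40 N, if the wrist force passes 120 N, or if a joint passes its speed limit or range.

ROBOT

A 7-joint arm with a two-finger parallel gripper is mounted at the origin on a cart in front of the work surface, level with it; the furniture and walls round the work are solid. World frame = base frame: x ahead of the robot, y to its left, z up, the work surface at z = 0. Lengths are in m, angles in rad, forces in N, time in s.
With the tool pointing down it reaches from about 0.425 to 0.875 m from the base axis. Payload 4.7 kg.
Tool frame: the origin (TCP) lies on the centre line of the jaws, within the pads' length; the fingertips stand 8 mm ahead of it and the grasp point (between the pads) lies 11 mm behind it; z points along the fingers, y is the direction in which the jaws open and shut (so a half turn about z gives the same grasp; the last joint's range is limited). The gripper opens to 87 mm and grips with 3 to 60 N. Pads are 19 mm wide; open, the fingers measure 117 mm over their backs; the gripper's body (75 mm by 190 mm) begins 51 mm behind the grasp point.
Start: joints at [-1.294, 0.321, -0.07, 1.45, 0.023, 1.371, -0.057], TCP at [0.169, 0.628, 0.231] pointing down, gripper open.
Joint ranges: [-2.86, 2.86], [-0.3, 2.09], [-1.38, 1.24], [0.06, 2.45], [-1.56, 4.7], [0.09, 2.05], [-2.69, 2.69]. Speed limits (rad/s): [2.57, 2.57, 3.14, 3.14, 3.14, 3.14, 3.14].

INTERFACE

Orientations are given as a rotation vector (axis times angle).
In Python, from bench import ctrl, cams, workorder gives the robot as it stands. The module is installed in compiled form; this text tells all that it offers.
- The arm moves only by the tool carry_out, never from a script. Its argument "rows" is a list of rows, each an object with "offset": the shift along the tool's x, y, z in m, a list of three; "rot": the turn, a rotation vector about the tool's x, y, z in degrees, a list of three; "gripper": the opening, from 0 (shut) to 1 (fully open). In form: [{"offset": [dx, dy, dz], "rot": [rx, ry, rz], "gripper": gripper}, ...]. A call has 1 to 10 rows; each row shifts and turns the commanded pose from where the row before left it, along the tool's axes as they then stand; what a row does not reach is not made up. A row lasts 1/8 s, in which the tool goes at most 62.5 mm and 10.7 degrees, less where a joint would pass 70% of its speed; a pose out of reach is approached as far as the arm can. A call is refused whole if a number of a shift passes 0.0625 or a number of a turn 10.7, either way. A call with a gripper value outside its range is refused whole. The fingers move at their own pace and stop on an object; "grip_force" is the grip in N (left out, the last holds). Time passes only in rows, so rows that do not move let the fingers close. It gives the time, the measured TCP pose, the force and the opening at its end, in the units of the state.
- ctrl.get_state(): the state, without advancing time (a new reading comes with each control period).
- cams.get_image(name): name is "scene" or "side" or "wrist"; returns a dict with "img" (480x640x3 uint8, red, green, blue), "vfov" (degrees; the focal length in pixels is half the picture's height over the tangent of half this angle, whatever the lens; pixels are square), "cx", "cy" (the principal point, pixels), "R" (3x3) and "t" (3): a world point X has camera coordinates R X + t. Camera axes: x right, y down, z forward; pixel columns grow to the right and rows downward; lengths in m; the calibration is good to about 2 mm. A picture is of the moment at which its call begins. There is no depth.
- workorder.close_job(): hands the job in, once; it reports no verdict.
The state is a dict: "time": time; "joint_positions": joint angles; "qd": joint speeds; "joint_torque": joint torques, N m; "position": TCP position; "tool_rot": TCP orientation; "ft_force": force on the tool from outside, world axes, zero at the start; "torque": the same for the moment, N m; "grip_width": opening from 0.0 (shut) to 1.0 (fully open).
Only numpy, scipy, OpenCV 4.12 (cv2) and the standard library are available. Lean on these libraries where they do the work, as an engineer would, in place of code of your own. Each camera call takes 0.05 s, during which the arm holds its last target.

## Working session

There is one attempt and no reset: what is moved stays moved. The work goes in short steps, Python scripts to look and compute and a tool call to move; the robot and the scene stay as the last step left them, time stands still between calls to the robot, and variables do not carry over. Pictures are saved under pics/ and viewed, and the job is handed in when it is done.

Besides the shell and the picture viewer there is one more tool, called by a JSON object that holds its "op" and its "data", one argument or row to a line. carry_out: Moves the arm, as the interface text tells. Its arguments: {"type":"object","properties":{"rows":{"type":"array"},"grip_force":{"type":"number"}},"required":["rows"]}

```bash
mkdir -p pics; cat > h.py <<'E'
import numpy as np,cv2,pickle
from bench import ctrl,cams
def snap(name,tag):
    d=cams.get_image(name); cv2.imwrite(f'pics/{tag}.png',cv2.cvtColor(d['img'],cv2.COLOR_RGB2BGR)); pickle.dump(d,open(f'pics/{tag}.pkl','wb')); return d
def load(tag): return pickle.load(open(f'pics/{tag}.pkl','rb'))
def ray(d,u,v):
    f=240/np.tan(np.radians(d['vfov'])/2); R=np.array(d['R']);t=np.array(d['t'])
    c=-R.T@t; r=R.T@np.array([(u-d['cx'])/f,(v-d['cy'])/f,1]); return c,r/np.linalg.norm(r)
def onz(d,u,v,z):
    c,r=ray(d,u,v); return c+r*(z-c[2])/r[2]
def proj(d,X):
    f=240/np.tan(np.radians(d['vfov'])/2); p=np.array(d['R'])@np.array(X)+np.array(d['t']); return d['cx']+f*p[0]/p[2],d['cy']+f*p[1]/p[2]
E
python3 - <<'E'
from h import *
for n in ['scene','side','wrist']:
    d=snap(n,n+'0'); print(n,d['vfov'],d['cx'],d['cy'],ray(d,320,240))
s=ctrl.get_state()
for k,v in s.items(): print(k,np.round(v,4))
E
```

```text
scene 48.02588062793003 315.6527318130066 240.0897143048306 (array([ 0.0206752 , -0.88056393,  0.67857017]), array([ 0.41590531,  0.73554331, -0.53478857]))
side 49.95730980263579 320.8028022556044 240.39597154006836 (array([0.35793041, 0.6775487 , 0.73723746]), array([ 0.13239759, -0.70922201, -0.69244135]))
wrist 68.62803719129612 315.0464506568601 240.2638095567131 (array([0.10539247, 0.64482497, 0.3834151 ]), array([ 0.23495455, -0.05130518, -0.9706514 ]))
time 0.15
joint_positions [-1.2939  0.3217 -0.0701  1.4514  0.0226  1.3708 -0.0569]
qd [ 0.0003 -0.0032 -0.0013 -0.0028 -0.     -0.002  -0.0003]
joint_torque [-0.00000e+00 -4.91796e+01 -4.04500e-01 -3.12881e+01 -6.39000e-02
  4.04000e-02  1.00000e-04]
position [0.1688 0.6273 0.2297]
tool_rot [-4.1150e-01 -3.1144e+00  2.2000e-03]
ft_force [ 0.9614  0.4134 -0.2711]
torque [ 0.0032  0.0052 -0.008 ]
grip_width 0.9988
```

View pics/scene0.png

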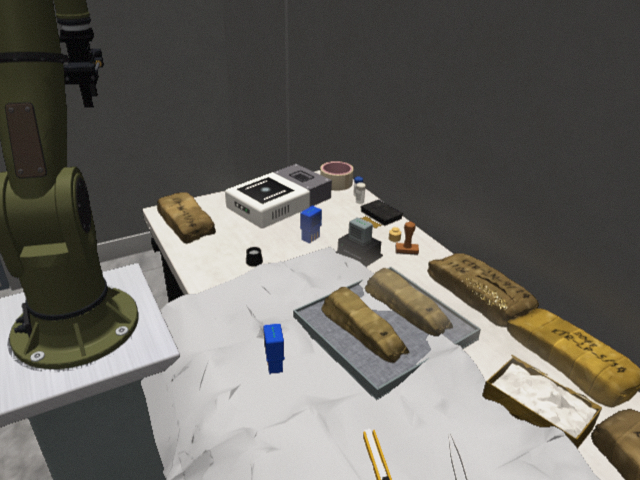

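View pics/side0.png

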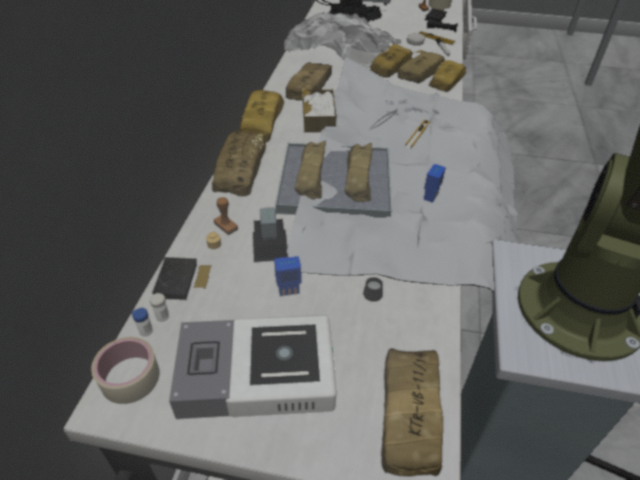

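View pics/wrist0.png

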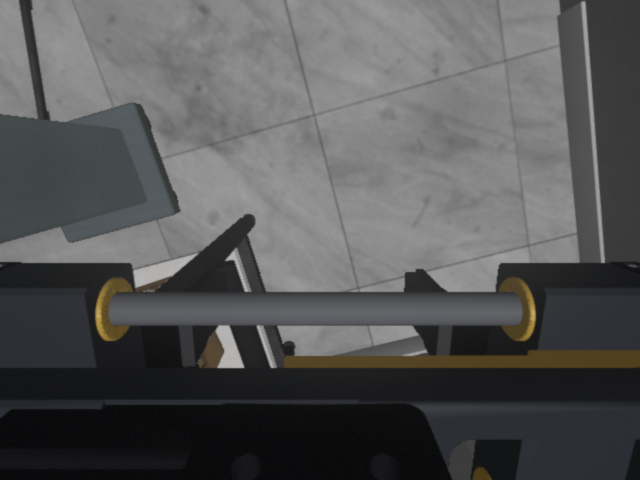

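The scene shows the grey head in the black holder at scene (360,232) / side (268,215). The look-alikes are blue blocks at scene (311,222) and (274,347), side (288,270) and (434,180). I choose the grey one and check it in a close crop.

```bash
python3 - <<'E'
from h import *
a=cv2.imread('pics/side0.png'); b=cv2.imread('pics/scene0.png')
def crop(im,x,y,w,h,s,n): cv2.imwrite(f'pics/{n}.png',cv2.resize(im[y:y+h,x:x+w],None,fx=s,fy=s,interpolation=cv2.INTER_CUBIC))
crop(a,160,200,190,120,4,'c1'); crop(a,160,300,190,125,4,'c2'); crop(b,210,150,190,125,4,'c3'); crop(b,280,250,210,150,3.8,'c4'); crop(a,265,130,140,95,5,'c5')
E
```

```text
(no output)
```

View pics/c1.png

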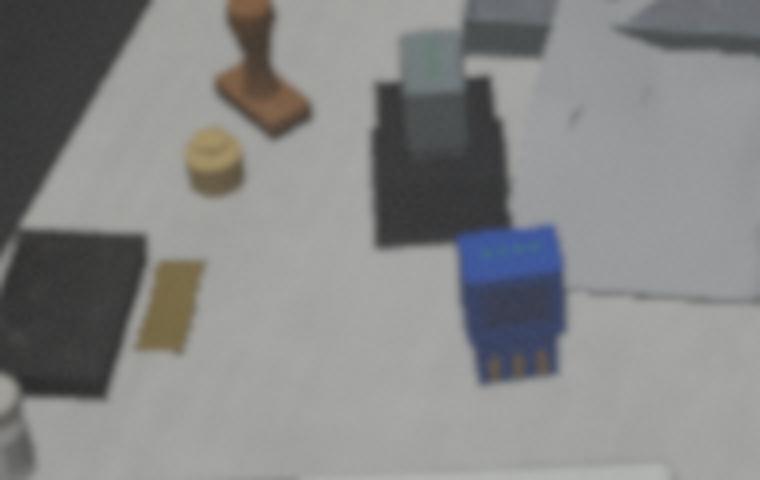

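View pics/c2.png

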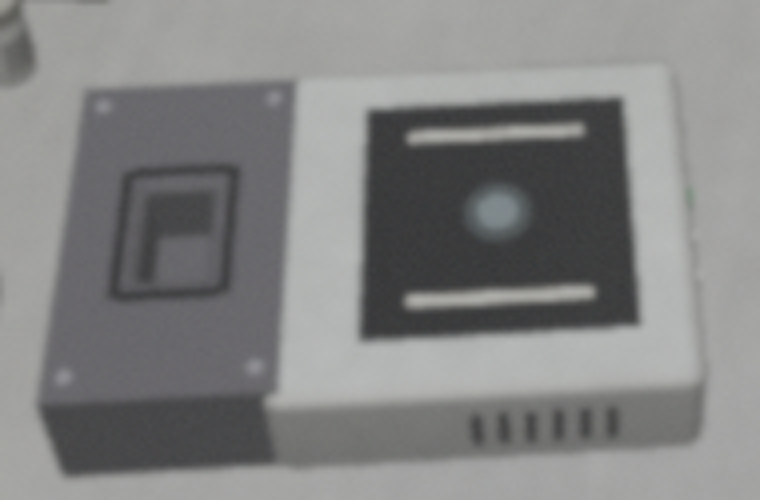

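View pics/c3.png

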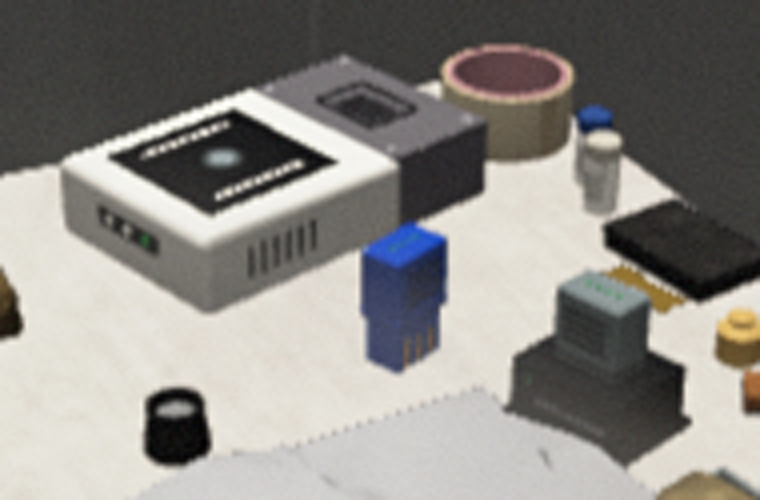

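View pics/c5.png

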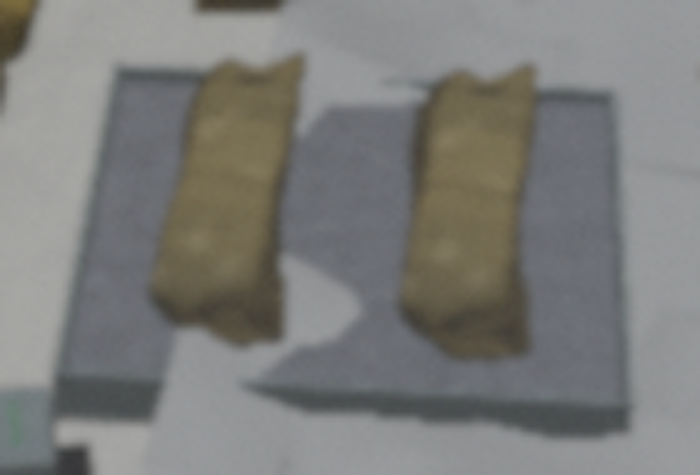

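Crop confirms: grey ribbed head in the black holder, c1 (433,65); the blue one beside it stands loose on the table.

```bash
python3 - <<'E'
from h import *
d=load('side0')
def q(pts,off,s,z,lab):
    P=np.array([onz(d,off[0]+x/s,off[1]+y/s,z)[:2] for x,y in pts]); 
    print(lab,P.round(4).tolist(),'c',P.mean(0).round(4)); 
    for i in range(4):
        e=P[(i+1)%4]-P[i]; print('   len %.4f ang %.1f'%(np.hypot(*e),np.degrees(np.arctan2(e[1],e[0]))))
q([(402,36),(460,32),(465,92),(405,97)],(160,200),4,.086,'batt')
q([(124,172),(240,166),(229,291),(110,298)],(160,300),4,.060,'bay')
q([(370,110),(622,98),(638,324),(362,338)],(160,300),4,.062,'glass')
q([(84,92),(296,80),(276,398),(42,404)],(160,300),4,.060,'module')
q([(118,72),(612,95),(628,408),(57,382)],(265,130),5,.027,'tray')
d=load('scene0')
q([(323,97),(355,80),(415,106),(372,131)],(210,150),4,.060,'bay sc')
q([(108,157),(236,108),(337,158),(212,214)],(210,150),4,.062,'glass sc')
q([(556,281),(602,270),(650,300),(607,318)],(210,150),4,.086,'batt sc')
E
```

```text
batt [[0.6126, -0.0501], [0.5859, -0.059], [0.5723, -0.0173], [0.5989, -0.0079]] c [ 0.5924 -0.0336]
   len 0.0281 ang -161.5
   len 0.0439 ang 108.1
   len 0.0282 ang 19.5
   len 0.0444 ang -72.0
bay [[0.6387, 0.2548], [0.5954, 0.2428], [0.5807, 0.2968], [0.6228, 0.3087]] c [0.6094 0.2758]
   len 0.0449 ang -164.4
   len 0.0559 ang 105.2
   len 0.0438 ang 15.8
   len 0.0561 ang -73.6
glass [[0.5528, 0.2077], [0.4552, 0.1809], [0.4285, 0.2801], [0.5261, 0.3065]] c [0.4907 0.2438]
   len 0.1013 ang -164.6
   len 0.1028 ang 105.0
   len 0.1011 ang 15.1
   len 0.1024 ang -74.8
module [[0.6688, 0.2217], [0.5872, 0.1982], [0.5496, 0.3348], [0.6302, 0.3541]] c [0.609  0.2772]
   len 0.0850 ang -163.9
   len 0.1417 ang 105.4
   len 0.0829 ang 13.4
   len 0.1378 ang -73.7
tray [[0.6365, -0.3668], [0.396, -0.4004], [0.3647, -0.1669], [0.605, -0.1315]] c [ 0.5005 -0.2664]
   len 0.2428 ang -172.0
   len 0.2356 ang 97.6
   len 0.2429 ang 8.4
   len 0.2374 ang -82.4
bay sc [[0.5898, 0.2916], [0.6208, 0.3057], [0.6379, 0.2521], [0.5956, 0.2319]] c [0.611  0.2703]
   len 0.0341 ang 24.5
   len 0.0563 ang -72.3
   len 0.0468 ang -154.5
   len 0.0599 ang 95.6
glass sc [[0.4296, 0.2701], [0.5298, 0.2983], [0.5567, 0.2044], [0.4574, 0.1723]] c [0.4934 0.2363]
   len 0.1041 ang 15.7
   len 0.0977 ang -74.0
   len 0.1044 ang -162.1
   len 0.1016 ang 105.9
batt sc [[0.5769, -0.0237], [0.6059, -0.0249], [0.6116, -0.0641], [0.5807, -0.0694]] c [ 0.5938 -0.0455]
   len 0.0290 ang -2.4
   len 0.0396 ang -81.7
   len 0.0313 ang -170.3
   len 0.0459 ang 94.8
```

View pics/c4.png

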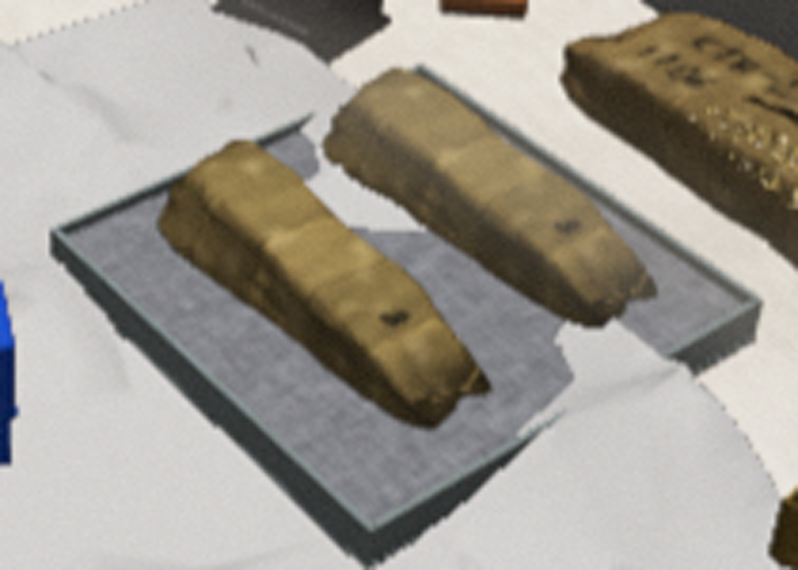

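```bash
cat >> h.py <<'E'
from scipy.spatial.transform import Rotation as Ro
def plan(p,yaw):
    """target TCP p, jaw axis (tool y) at world yaw deg (mod 180), tool down. prints remaining offset in current tool axes, and rot."""
    s=ctrl.get_state(); R=Ro.from_rotvec(s['tool_rot']); M=R.as_matrix(); pos=np.array(s['position'])
    best=None
    for k in (0,180):
        a=np.radians(yaw+k); y=np.array([np.cos(a),np.sin(a),0]); z=np.array([0,0,-1.]); T=np.c_[np.cross(y,z),y,z]
        r=Ro.from_matrix(M.T@T).as_rotvec(degrees=True); 
        e=(M.T@(np.array(p)-pos)*1000).round(1); e2=(T.T@(np.array(p)-pos)*1000).round(1)
        print('k',k,'rot(tool deg)',r.round(2),'off before rot',e,'after rot',e2)
    print('t',s['time'],'pos',pos.round(4),'jaw yaw %.2f'%np.degrees(np.arctan2(M[1,1],M[0,1])),'z',M[:,2].round(4),'F',np.round(s['ft_force'],2),'g',round(s['grip_width'],3),'q',np.round(s['joint_positions'],2))
E
python3 - <<'E'
from h import *
plan([.56,-.034,.231],18.5)
E
```

```text
k 0 rot(tool deg) [-7.000e-02  5.000e-02  5.645e+01] off before rot [-5.495e+02 -5.370e+02 -5.000e-01] after rot [-751.3  161.2   -1.3]
k 180 rot(tool deg) [-5.0000e-02 -9.0000e-02 -1.2355e+02] off before rot [-5.495e+02 -5.370e+02 -5.000e-01] after rot [ 751.3 -161.2   -1.3]
t 0.15 pos [0.1688 0.6273 0.2297] jaw yaw 74.95 z [-3.0e-04 -1.4e-03 -1.0e+00] F [ 0.96  0.41 -0.27] g 0.999 q [-1.29  0.32 -0.07  1.45  0.02  1.37 -0.06]
```

{"op": "carry_out", "data": {
  "rows": [
    {"offset": [-0.042,-0.041,0],"rot": [0,0,0],"gripper": 1},
    {"offset": [-0.042,-0.041,0],"rot": [0,0,0],"gripper": 1},
    {"offset": [-0.042,-0.041,0],"rot": [0,0,0],"gripper": 1},
    {"offset": [-0.042,-0.041,0],"rot": [0,0,0],"gripper": 1},
    {"offset": [-0.042,-0.041,0],"rot": [0,0,0],"gripper": 1},
    {"offset": [-0.042,-0.041,0],"rot": [0,0,0],"gripper": 1},
    {"offset": [-0.042,-0.041,0],"rot": [0,0,0],"gripper": 1},
    {"offset": [-0.042,-0.041,0],"rot": [0,0,0],"gripper": 1},
    {"offset": [-0.042,-0.041,0],"rot": [0,0,0],"gripper": 1},
    {"offset": [-0.042,-0.041,0],"rot": [0,0,0],"gripper": 1}
  ]
}}

```text
time: 1.4
position: [0.4685, 0.1209, 0.2306]
tool_rot: [0.411, 3.114, 0.001]
ft_force: [0.6, 0.5, -0.1]
grip_width: 0.997
```

{"op": "carry_out", "data": {
  "rows": [
    {"offset": [-0.042,-0.041,0],"rot": [0,0,0],"gripper": 1},
    {"offset": [-0.042,-0.041,0],"rot": [0,0,0],"gripper": 1},
    {"offset": [-0.042,-0.041,0],"rot": [0,0,0],"gripper": 1},
    {"offset": [0,0,0],"rot": [0,0,9.4],"gripper": 1},
    {"offset": [0,0,0],"rot": [0,0,9.4],"gripper": 1},
    {"offset": [0,0,0],"rot": [0,0,9.4],"gripper": 1},
    {"offset": [0,0,0],"rot": [0,0,9.4],"gripper": 1},
    {"offset": [0,0,0],"rot": [0,0,9.4],"gripper": 1},
    {"offset": [0,0,0],"rot": [0,0,9.4],"gripper": 1},
    {"offset": [0,0,0],"rot": [0,0,0],"gripper": 1}
  ]
}}

```text
time: 2.65
position: [0.5575, -0.0288, 0.2303]
tool_rot: [-1.832, -2.552, 0.0]
ft_force: [-0.6, -0.0, -0.5]
grip_width: 0.999
```

```bash
python3 - <<'E'
from h import *
snap('wrist','w1'); snap('side','s1')
plan([.5925,-.034,.16],18.5)
E
```

```text
k 0 rot(tool deg) [-0.01 -0.01  0.22] off before rot [-16.2  31.4  70.4] after rot [-16.   31.5  70.4]
k 180 rot(tool deg) [ 1.0000e-02 -2.0000e-02 -1.7978e+02] off before rot [-16.2  31.4  70.4] after rot [ 16.  -31.5  70.4]
t 2.75 pos [ 0.5576 -0.0288  0.2304] jaw yaw 18.72 z [-2.e-04  1.e-04 -1.e+00] F [-0.56 -0.71  0.23] g 1.001 q [-0.62  0.14  0.69  1.71 -0.09  1.33  0.41]
```

View pics/w1.png

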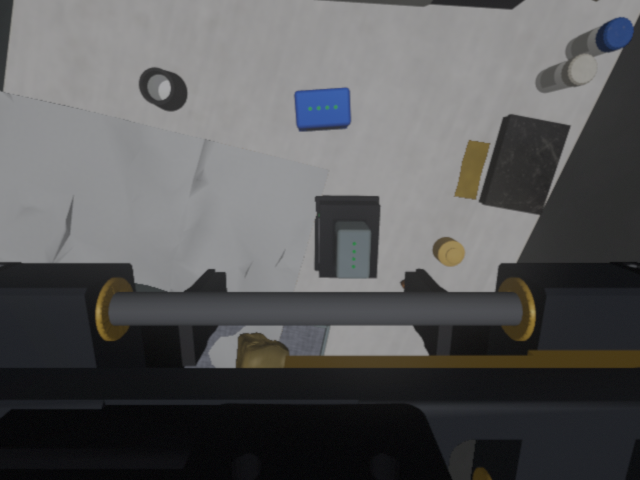

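Wrist view: battery head (grey) at (353,250), in its holder (347,237), blue decoy at (323,108), loupe at (162,88); parcel end at (262,350).

```bash
python3 - <<'E'
from h import *
im=cv2.imread('pics/w1.png'); cv2.imwrite('pics/w1c.png',cv2.resize(im[180:300,290:410],None,fx=5,fy=5,interpolation=cv2.INTER_CUBIC))
E
```

```text
(no output)
```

View pics/w1c.png

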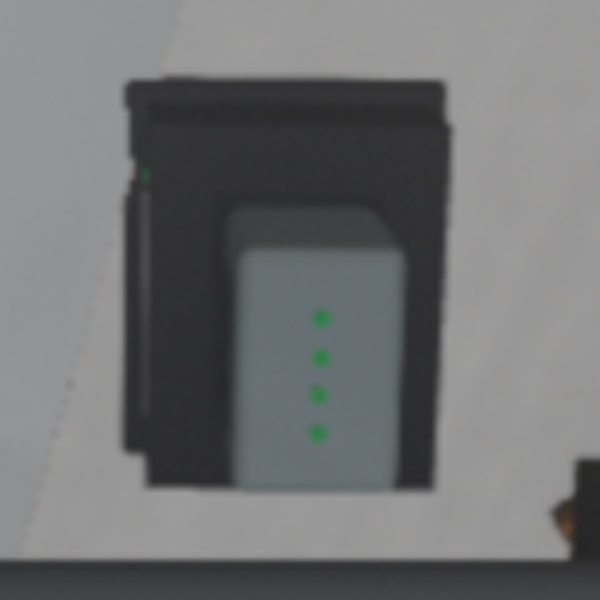

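```bash
python3 - <<'E'
from h import *
def q(d,pts,off,s,z,lab):
    P=np.array([onz(d,off[0]+x/s,off[1]+y/s,z)[:2] for x,y in pts]); 
    print(lab,P.round(4).tolist(),'c',P.mean(0).round(4)); 
    for i in range(4):
        e=P[(i+1)%4]-P[i]; print('   len %.4f ang %.1f'%(np.hypot(*e),np.degrees(np.arctan2(e[1],e[0]))))
d=load('w1')
q(d,[(241,248),(404,249),(398,489),(233,489)],(290,180),5,.086,'batt')
q(d,[(148,124),(450,126),(434,488),(146,488)],(290,180),5,.040,'holder')
print(ray(d,315,240))
E
```

```text
batt [[0.5758, -0.0213], [0.6026, -0.0125], [0.6173, -0.0541], [0.5892, -0.0635]] c [ 0.5962 -0.0379]
   len 0.0283 ang 18.3
   len 0.0441 ang -70.6
   len 0.0296 ang -161.4
   len 0.0443 ang 107.7
holder [[0.5562, -0.0121], [0.6126, 0.0065], [0.6367, -0.065], [0.5802, -0.084]] c [ 0.5964 -0.0387]
   len 0.0594 ang 18.2
   len 0.0754 ang -71.4
   len 0.0597 ang -161.4
   len 0.0758 ang 108.5
(array([0.5363129 , 0.03353635, 0.384191  ]), array([ 0.07602385, -0.22823297, -0.97063386]))
```

```bash
python3 - <<'E'
from h import *
plan([.596,-.038,.057],18.3)
E
```

```text
k 0 rot(tool deg) [-0.01 -0.01  0.42] off before rot [-21.1  33.5 173.4] after rot [-20.8  33.6 173.4]
k 180 rot(tool deg) [ 1.0000e-02 -2.0000e-02 -1.7958e+02] off before rot [-21.1  33.5 173.4] after rot [ 20.8 -33.6 173.4]
t 2.75 pos [ 0.5576 -0.0288  0.2304] jaw yaw 18.72 z [-2.e-04  1.e-04 -1.e+00] F [-0.56 -0.71  0.23] g 1.001 q [-0.62  0.14  0.69  1.71 -0.09  1.33  0.41]
```

{"op": "carry_out", "data": {
  "rows": [
    {"offset": [-0.021,0.0335,0],"rot": [0,0,0.4],"gripper": 1},
    {"offset": [0,0,0.04],"rot": [0,0,0],"gripper": 1},
    {"offset": [0,0,0.04],"rot": [0,0,0],"gripper": 1},
    {"offset": [0,0,0.04],"rot": [0,0,0],"gripper": 1},
    {"offset": [0,0,0.0334],"rot": [0,0,0],"gripper": 1},
    {"offset": [0,0,0.02],"rot": [0,0,0],"gripper": 1},
    {"offset": [0,0,0],"rot": [0,0,0],"gripper": 1}
  ]
}}

```text
time: 3.62
position: [0.5952, -0.038, 0.056]
tool_rot: [-1.841, -2.543, 0.003]
ft_force: [-0.3, 0.1, -0.2]
grip_width: 0.998
```

```bash
python3 - <<'E'
from h import *
snap('scene','sc2'); snap('side','s2')
a=cv2.imread('pics/sc2.png')[190:290,290:430];b=cv2.imread('pics/s2.png')[170:270,200:340]
cv2.imwrite('pics/m2.png',cv2.resize(np.vstack([a,b]),None,fx=3,fy=3,interpolation=cv2.INTER_CUBIC))
plan([.596,-.038,.057],18.3)
E
```

```text
k 0 rot(tool deg) [ 0.1   0.03 -0.13] off before rot [ 0.6 -0.9  1.3] after rot [ 0.6 -0.9  1.3]
k 180 rot(tool deg) [ 5.0000e-02 -1.5000e-01  1.7987e+02] off before rot [ 0.6 -0.9  1.3] after rot [-0.6  0.9  1.3]
t 3.725 pos [ 0.5971 -0.0382  0.0583] jaw yaw 18.17 z [ 1.8e-03  1.0e-04 -1.0e+00] F [-0.18  0.85 -0.27] g 1.001 q [-0.52  0.41  0.65  1.79 -0.28  1.03  0.56]
```

View pics/m2.png

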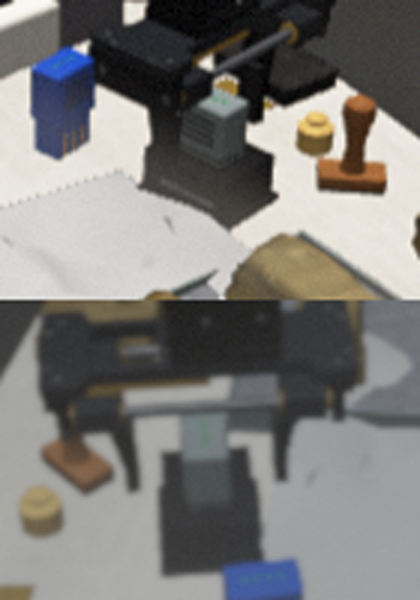

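```bash
python3 - <<'E'
from h import *
j=np.array([np.cos(np.radians(18.2)),np.sin(np.radians(18.2)),0])
for n,off,oy in (('sc2',(290,190),0),('s2',(200,170),300)):
    d=load(n)
    for k in (-1,1):
        X=np.array([.597,-.038,.05])+k*.044*j
        u,v=proj(d,X); print(n,k,(u-off[0])*3,(v-off[1])*3+oy)
    for z in (.04,.086):
        u,v=proj(d,[.596,-.038,z]); print(n,'b',z,(u-off[0])*3,(v-off[1])*3+oy)
E
```

```text
sc2 -1 169.21634417072596 158.13695093884056
sc2 1 245.04061691784295 113.51618335538234
sc2 b 0.04 206.07218358418612 147.08600663552895
sc2 b 0.086 209.6988017731844 93.5831254981328
s2 -1 269.69252854240307 469.21616252596175
s2 1 135.302829347945 478.48534135230796
s2 b 0.04 205.08512957401769 485.20715215934763
s2 b 0.086 201.16409413021785 432.59500782144454
```

```bash
python3 - <<'E'
from h import *
a=cv2.imread('pics/sc2.png')[200:260,320:400];b=cv2.imread('pics/s2.png')[190:250,228:308]
cv2.imwrite('pics/m3.png',cv2.convertScaleAbs(cv2.resize(np.vstack([a,b]),None,fx=5,fy=5,interpolation=cv2.INTER_CUBIC),alpha=1.8))
E
```

```text
(no output)
```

View pics/m3.png

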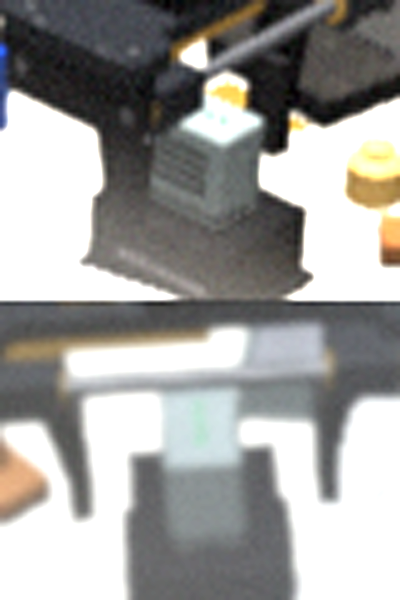

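Side view shows the fingertips (crop (80,515) and (328,497)) straddling the middle of the grey head, so I close.

{"op": "carry_out", "data": {
  "grip_force": 25,
  "rows": [
    {"offset": [0,0,0],"rot": [0,0,0],"gripper": 0},
    {"offset": [0,0,0],"rot": [0,0,0],"gripper": 0},
    {"offset": [0,0,0],"rot": [0,0,0],"gripper": 0},
    {"offset": [0,0,0],"rot": [0,0,0],"gripper": 0},
    {"offset": [0,0,0],"rot": [0,0,0],"gripper": 0},
    {"offset": [0,0,0],"rot": [0,0,0],"gripper": 0}
  ]
}}

```text
time: 4.47
position: [0.5961, -0.0381, 0.0571]
tool_rot: [-1.843, -2.544, -0.0]
ft_force: [-0.8, -0.0, -0.2]
grip_width: 0.4
```

```bash
python3 - <<'E'
from h import *
plan([.596,-.038,.1],18.3)
E
```

```text
k 0 rot(tool deg) [-0.   -0.   -0.16] off before rot [  0.1  -0.1 -42.9] after rot [  0.1  -0.1 -42.9]
k 180 rot(tool deg) [ -0.     0.   179.84] off before rot [  0.1  -0.1 -42.9] after rot [ -0.1   0.1 -42.9]
t 4.475 pos [ 0.5961 -0.0381  0.0571] jaw yaw 18.14 z [-0.  0. -1.] F [-0.76 -0.01 -0.19] g 0.4 q [-0.52  0.41  0.65  1.8  -0.28  1.03  0.56]
```

{"op": "carry_out", "data": {
  "rows": [
    {"offset": [0,0,0],"rot": [0,0,0],"gripper": 0},
    {"offset": [0,0,0],"rot": [0,0,0],"gripper": 0},
    {"offset": [0,0,0],"rot": [0,0,0],"gripper": 0}
  ]
}}

```text
time: 4.85
position: [0.5961, -0.0381, 0.0571]
tool_rot: [1.843, 2.544, 0.0]
ft_force: [0.4, -0.2, -0.3]
grip_width: 0.342
```

{"op": "carry_out", "data": {
  "rows": [
    {"offset": [0,0,-0.01],"rot": [0,0,0],"gripper": 0},
    {"offset": [0,0,-0.02],"rot": [0,0,0],"gripper": 0},
    {"offset": [0,0,-0.03],"rot": [0,0,0],"gripper": 0},
    {"offset": [0,0,-0.04],"rot": [0,0,0],"gripper": 0},
    {"offset": [0,0,-0.043],"rot": [0,0,0],"gripper": 0},
    {"offset": [0,0,-0.03],"rot": [0,0,0],"gripper": 0},
    {"offset": [0,0,0],"rot": [0,0,0],"gripper": 0}
  ]
}}

```text
time: 5.72
position: [0.5978, -0.0387, 0.2342]
tool_rot: [1.841, 2.539, 0.007]
ft_force: [0.5, 0.5, -2.3]
grip_width: 0.342
```

```bash
python3 - <<'E'
from h import *
plan([.622,.228,.23],15.2)
E
```

```text
k 0 rot(tool deg) [0.38 0.06 2.91] off before rot [246.  105.8   4.6] after rot [251.1  93.2   4.2]
k 180 rot(tool deg) [-1.0000e-01  5.9000e-01 -1.7709e+02] off before rot [246.  105.8   4.6] after rot [-251.1  -93.2    4.2]
t 5.725 pos [ 0.5978 -0.0387  0.2342] jaw yaw 18.11 z [ 6.7e-03  9.0e-04 -1.0e+00] F [ 0.52  0.49 -2.28] g 0.342 q [-0.58  0.24  0.71  1.61 -0.16  1.35  0.47]
```

{"op": "carry_out", "data": {
  "rows": [
    {"offset": [0,0,0],"rot": [0,0,2.9],"gripper": 0},
    {"offset": [0.042,0.0155,0],"rot": [0,0,0],"gripper": 0},
    {"offset": [0.042,0.0155,0],"rot": [0,0,0],"gripper": 0},
    {"offset": [0.042,0.0155,0],"rot": [0,0,0],"gripper": 0},
    {"offset": [0.042,0.0155,0],"rot": [0,0,0],"gripper": 0},
    {"offset": [0.042,0.0155,0],"rot": [0,0,0],"gripper": 0},
    {"offset": [0.042,0.0155,0],"rot": [0,0,0],"gripper": 0},
    {"offset": [0,0,0],"rot": [0,0,0],"gripper": 0},
    {"offset": [0,0,0],"rot": [0,0,0],"gripper": 0}
  ]
}}

```text
time: 6.85
position: [0.6191, 0.2285, 0.2291]
tool_rot: [1.908, 2.496, -0.004]
ft_force: [-0.7, -0.8, -3.1]
grip_width: 0.342
```

```bash
python3 - <<'E'
from h import *
snap('wrist','w3'); snap('side','s3')
plan([.613,.272,.17],15.2)
E
```

```text
k 0 rot(tool deg) [-0.04  0.06 -0.11] off before rot [45.   5.2 59.8] after rot [44.9  5.3 59.9]
k 180 rot(tool deg) [9.0000e-02 7.0000e-02 1.7989e+02] off before rot [45.   5.2 59.8] after rot [-44.9  -5.3  59.9]
t 6.95 pos [0.6197 0.2273 0.2299] jaw yaw 15.09 z [-4.0e-04 -1.2e-03 -1.0e+00] F [-0.29  0.49 -2.15] g 0.342 q [-0.83  0.38  0.59  1.44 -0.21  1.38  0.02]
```

View pics/w3.png

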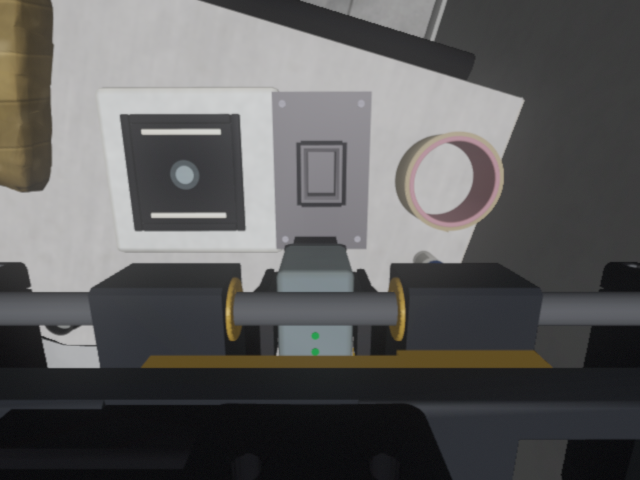

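View pics/s3.png

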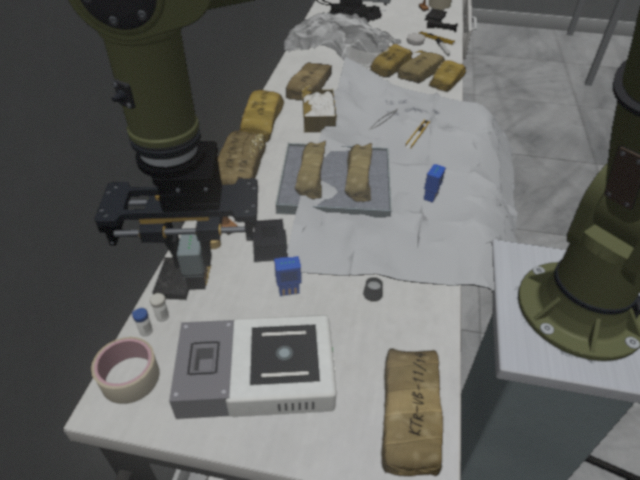

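Wrist view shows the battery held at (315,300) with the bay at (321,173) and the glass centre at (184,174).

```bash
python3 - <<'E'
from h import *
im=cv2.imread('pics/w3.png'); cv2.imwrite('pics/w3c.png',cv2.resize(im[80:290,255:390],None,fx=4,fy=4,interpolation=cv2.INTER_CUBIC)[:600])
cv2.imwrite('pics/w3d.png',cv2.resize(im[215:365,240:390],None,fx=4,fy=4,interpolation=cv2.INTER_CUBIC))
E
```

```text
(no output)
```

View pics/w3c.png

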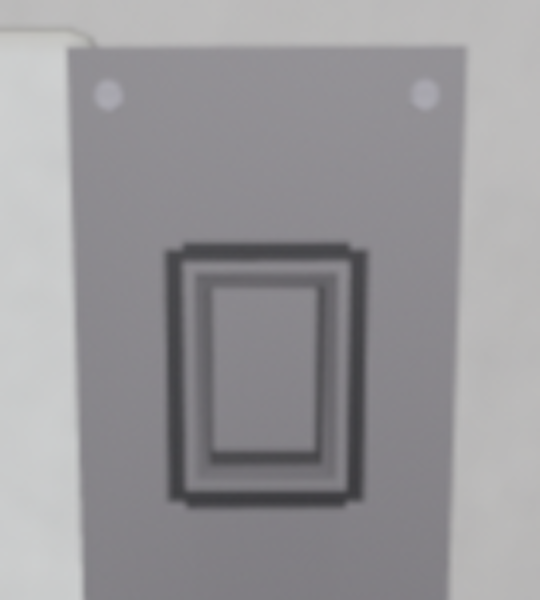

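View pics/w3d.png

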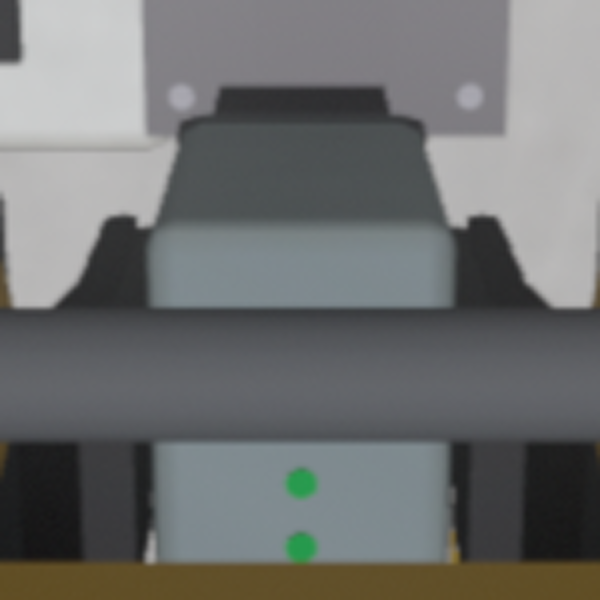

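```bash
python3 - <<'E'
from h import *
d=load('w3')
s=ctrl.get_state(); pos=np.array(s['position']);M=Ro.from_rotvec(s['tool_rot']).as_matrix()
def q(d,pts,off,sc,z,lab):
    P=np.array([onz(d,off[0]+x/sc,off[1]+y/sc,z)[:2] for x,y in pts]); 
    print(lab,P.round(4).tolist(),'c',P.mean(0).round(4),'tool',(M.T@(np.r_[P.mean(0),z]-pos)*1e3).round(1)); 
    if len(P)>2:
      for i in range(4):
        e=P[(i+1)%4]-P[i]; print('   len %.4f ang %.1f'%(np.hypot(*e),np.degrees(np.arctan2(e[1],e[0]))))
q(d,[(166,247),(367,247),(363,503),(170,503)],(255,80),4,.060,'frame')
q(d,[(182,262),(352,262),(348,491),(185,491)],(255,80),4,.060,'bevel')
q(d,[(196,274),(336,274),(334,478),(198,478)],(255,80),4,.057,'bevel in')
q(d,[(122,115),(240,115),(244,231),(134,231)],(0,0),1,.062,'glass')
z=pos[2]
q(d,[(150,222),(455,222)],(240,215),4,z+.029,'head top near edge')
q(d,[(180,120),(424,120)],(240,215),4,z-.017,'shoulder near edge')
q(d,[(214,88),(390,88)],(240,215),4,z-.047,'foot near edge')
d=load('s3'); q(d,[(177,224),(203,224)],(0,0),1,z+.029,'x')
E
```

```text
frame [[0.583, 0.2964], [0.6259, 0.308], [0.6411, 0.2532], [0.5981, 0.2415]] c [0.612  0.2748] tool [ 48.    5.1 169.8]
   len 0.0444 ang 15.2
   len 0.0569 ang -74.5
   len 0.0446 ang -164.8
   len 0.0570 ang 105.4
bevel [[0.5872, 0.2942], [0.6236, 0.3041], [0.637, 0.2549], [0.6007, 0.2451]] c [0.6121 0.2746] tool [ 47.8   5.1 169.8]
   len 0.0377 ang 15.2
   len 0.0510 ang -74.7
   len 0.0376 ang -164.8
   len 0.0510 ang 105.4
bevel in [[0.5908, 0.2925], [0.6211, 0.3008], [0.6333, 0.2566], [0.6029, 0.2484]] c [0.612  0.2746] tool [ 47.9   5.  172.8]
   len 0.0314 ang 15.2
   len 0.0458 ang -74.4
   len 0.0316 ang -164.8
   len 0.0458 ang 105.3
glass [[0.4319, 0.2784], [0.5304, 0.3051], [0.5558, 0.2057], [0.4565, 0.1787]] c [0.4937 0.242 ] tool [  47.2 -117.7  167.9]
   len 0.1021 ang 15.2
   len 0.1026 ang -75.7
   len 0.1030 ang -164.8
   len 0.1027 ang 103.8
head top near edge [[0.5993, 0.2474], [0.6266, 0.2548]] c [0.613  0.2511] tool [ 24.7  -0.3 -29. ]
shoulder near edge [[0.5988, 0.2448], [0.6282, 0.2528]] c [0.6135 0.2488] tool [22.4 -0.4 17. ]
foot near edge [[0.6019, 0.2424], [0.6267, 0.2491]] c [0.6143 0.2458] tool [19.3 -0.4 47. ]
x [[0.6481, 0.1983], [0.6133, 0.1907]] c [0.6307 0.1945] tool [-34.5   2.1 -29. ]
```

{"op": "carry_out", "data": {
  "rows": [
    {"offset": [0.0477,0.0054,0],"rot": [0,0,0.1],"gripper": 0},
    {"offset": [0,0,0.03],"rot": [0,0,0],"gripper": 0},
    {"offset": [0,0,0.03],"rot": [0,0,0],"gripper": 0},
    {"offset": [0,0,0.03],"rot": [0,0,0],"gripper": 0},
    {"offset": [0,0,0.017],"rot": [0,0,0],"gripper": 0},
    {"offset": [0,0,0],"rot": [0,0,0],"gripper": 0},
    {"offset": [0,0,0],"rot": [0,0,0],"gripper": 0}
  ]
}}

```text
time: 7.82
position: [0.6133, 0.2769, 0.1247]
tool_rot: [1.909, 2.493, 0.003]
ft_force: [0.3, 0.0, -1.6]
grip_width: 0.341
```

```bash
python3 - <<'E'
from h import *
snap('wrist','w4'); snap('side','s4'); snap('scene','sc4')
plan([.6121,.2747,.077],15.2)
a=cv2.imread('pics/sc4.png')[130:230,230:350];b=cv2.imread('pics/s4.png')[280:380,150:270]
cv2.imwrite('pics/m4.png',cv2.resize(np.hstack([a,b]),None,fx=3.3,fy=3.3,interpolation=cv2.INTER_CUBIC))
E
```

```text
k 0 rot(tool deg) [ 0.13 -0.04 -0.06] off before rot [-2.2 -1.7 47.7] after rot [-2.1 -1.6 47.7]
k 180 rot(tool deg) [-6.0000e-02 -2.1000e-01  1.7994e+02] off before rot [-2.2 -1.7 47.7] after rot [ 2.1  1.6 47.7]
t 7.975 pos [0.6131 0.2772 0.1247] jaw yaw 15.14 z [ 0.0021  0.0013 -1.    ] F [-0.13  0.11 -2.19] g 0.342 q [-0.87  0.47  0.54  1.54 -0.25  1.2  -0.02]
```

View pics/m4.png

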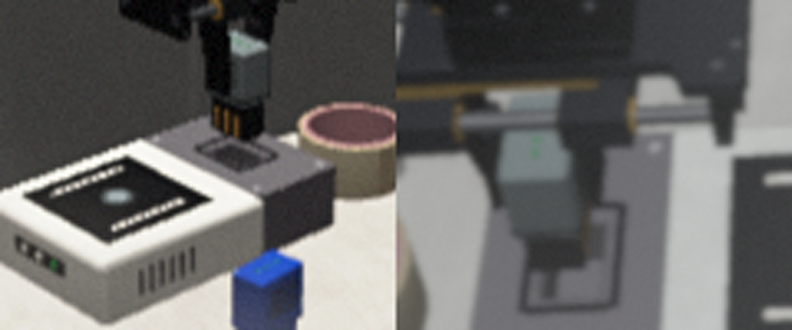

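View pics/w4.png

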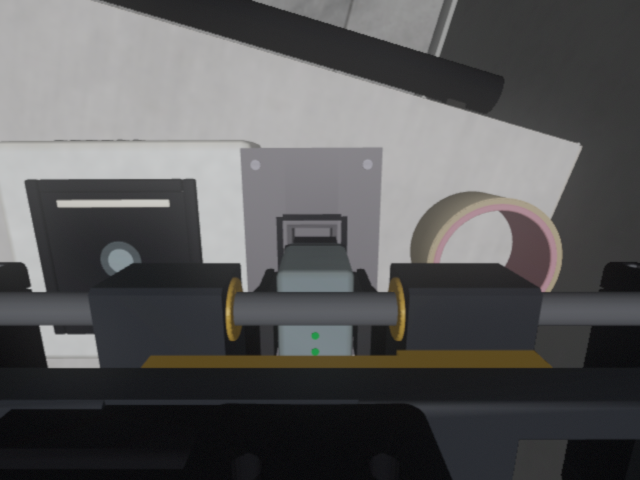

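```bash
python3 - <<'E'
from h import *
im=cv2.imread('pics/w4.png'); cv2.imwrite('pics/w4c.png',cv2.resize(im[200:290,260:370],None,fx=6,fy=6,interpolation=cv2.INTER_CUBIC))
E
```

```text
(no output)
```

View pics/w4c.png

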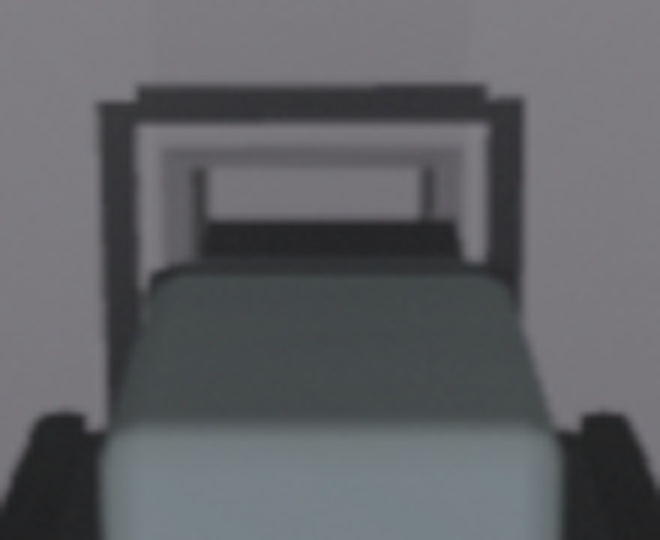

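```bash
python3 - <<'E'
from h import *
d=load('w4'); s=ctrl.get_state(); pos=np.array(s['position']);M=Ro.from_rotvec(s['tool_rot']).as_matrix()
for lab,u1,u2,v,z in [('frame far',100,524,90,.06),('bevel far',138,487,122,.06),('bevin',162,464,150,.057),('should',150,518,268,pos[2]-.017),('foot',203,460,222,pos[2]-.047)]:
    P=np.array([onz(d,260+u/6,200+v/6,z) for u in (u1,u2)]); print(lab,((P-pos)@M*1e3).round(1).tolist(),((P-pos)@M*1e3).mean(0).round(1))
E
```

```text
frame far [[27.5, -24.4, 64.6], [27.4, 20.1, 64.7]] [27.4 -2.2 64.7]
bevel far [[24.1, -20.5, 64.6], [24.0, 16.3, 64.7]] [24.  -2.1 64.7]
bevin [[20.4, -18.3, 67.6], [20.4, 14.1, 67.7]] [20.4 -2.1 67.7]
should [[20.7, -15.3, 17.0], [20.6, 15.5, 17.1]] [20.6  0.1 17. ]
foot [[17.5, -12.7, 47.0], [17.4, 12.5, 47.0]] [17.4 -0.1 47. ]
```

```bash
python3 - <<'E'
from h import *
for i in range(3):
    s=ctrl.get_state(); print(s['time'],np.round(s['position'],4),np.round(s['tool_rot'],4))
    if i<2: snap('wrist','w5_%d'%i)
a=cv2.imread('pics/w5_0.png');b=cv2.imread('pics/w5_1.png');c=cv2.imread('pics/w4.png')
print(cv2.absdiff(a,c)[200:260].mean(),cv2.absdiff(a,b)[200:260].mean())
for f in('w4','w5_0','w5_1'): print(np.round(load(f)['t'],4), ray(load(f),315,240)[0].round(4),ray(load(f),315,240)[1].round(4))
E
```

```text
7.975 [0.6131 0.2772 0.1247] [1.9089 2.494  0.0036]
8.025 [0.6129 0.2772 0.1244] [1.9089 2.4942 0.003 ]
8.075 [0.6127 0.2772 0.1242] [1.9089e+00 2.4945e+00 2.3000e-03]
1.4657552083333334 1.1188020833333334
[-0.6641  0.1017  0.3109] [0.5956 0.3402 0.2786] [ 0.0643 -0.2315 -0.9707]
[-0.6641  0.1018  0.3108] [0.5954 0.3405 0.2786] [ 0.0644 -0.2313 -0.9708]
[-0.6639  0.1017  0.3108] [0.5952 0.3405 0.2783] [ 0.064  -0.2314 -0.9707]
```

{"op": "carry_out", "data": {
  "rows": [
    {"offset": [-0.0014,-0.0015,0.006],"rot": [0,0,0],"gripper": 0},
    {"offset": [0,0,0.006],"rot": [0,0,0],"gripper": 0},
    {"offset": [0,0,0.004],"rot": [0,0,0],"gripper": 0},
    {"offset": [0,0,0.003],"rot": [0,0,0],"gripper": 0},
    {"offset": [0,0,0.003],"rot": [0,0,0],"gripper": 0},
    {"offset": [0,0,0.0],"rot": [0,0,0],"gripper": 0}
  ]
}}

```text
time: 8.82
position: [0.611, 0.2752, 0.1009]
tool_rot: [-1.909, -2.495, 0.001]
ft_force: [-0.2, 0.7, -2.4]
grip_width: 0.343
```

```bash
python3 - <<'E'
from h import *
plan([.6117,.2755,.077],15.2)
E
```

```text
k 0 rot(tool deg) [-0.02  0.   -0.06] off before rot [ 0.2  0.7 23.9] after rot [ 0.2  0.7 23.9]
k 180 rot(tool deg) [1.0000e-02 3.0000e-02 1.7994e+02] off before rot [ 0.2  0.7 23.9] after rot [-0.2 -0.7 23.9]
t 8.825 pos [0.611  0.2752 0.1009] jaw yaw 15.14 z [-4.e-04 -2.e-04 -1.e+00] F [-0.16  0.65 -2.43] g 0.343 q [-0.87  0.49  0.54  1.56 -0.26  1.16 -0.01]
```

{"op": "carry_out", "data": {
  "rows": [
    {"offset": [0,0.0005,0.004],"rot": [0,0,0],"gripper": 0},
    {"offset": [0,0,0.004],"rot": [0,0,0],"gripper": 0},
    {"offset": [0,0,0.004],"rot": [0,0,0],"gripper": 0},
    {"offset": [0,0,0.003],"rot": [0,0,0],"gripper": 0},
    {"offset": [0,0,0.003],"rot": [0,0,0],"gripper": 0},
    {"offset": [0,0,0.0],"rot": [0,0,0],"gripper": 0}
  ]
}}

```text
time: 9.57
position: [0.6115, 0.2753, 0.0829]
tool_rot: [-1.909, -2.495, 0.001]
ft_force: [-0.4, -0.6, -1.6]
grip_width: 0.346
```

{"op": "carry_out", "data": {
  "rows": [
    {"offset": [0,0,0.003],"rot": [0,0,0],"gripper": 0},
    {"offset": [0,0,0.003],"rot": [0,0,0],"gripper": 0},
    {"offset": [0,0,0.001],"rot": [0,0,0],"gripper": 0},
    {"offset": [0,0,0.001],"rot": [0,0,0],"gripper": 0},
    {"offset": [0,0,0.0],"rot": [0,0,0],"gripper": 0}
  ]
}}

```text
time: 10.2
position: [0.6118, 0.2754, 0.0771]
tool_rot: [-1.909, -2.494, -0.001]
ft_force: [-3.0, -2.1, 7.9]
grip_width: 0.34
```

Force rises to 8 N exactly at the predicted home height (0.0771). Release and check.

{"op": "carry_out", "data": {
  "rows": [
    {"offset": [0,0,0],"rot": [0,0,0],"gripper": 0},
    {"offset": [0,0,0],"rot": [0,0,0],"gripper": 0.6},
    {"offset": [0,0,0],"rot": [0,0,0],"gripper": 0.8},
    {"offset": [0,0,0],"rot": [0,0,0],"gripper": 0.8},
    {"offset": [0,0,-0.02],"rot": [0,0,0],"gripper": 0.8},
    {"offset": [0,0,-0.04],"rot": [0,0,0],"gripper": 1},
    {"offset": [0,0,-0.05],"rot": [0,0,0],"gripper": 1},
    {"offset": [-0.05,0,-0.04],"rot": [0,0,0],"gripper": 1},
    {"offset": [0,0,0],"rot": [0,0,0],"gripper": 1}
  ]
}}

```text
time: 11.32
position: [0.6287, 0.2222, 0.2309]
tool_rot: [1.915, 2.481, 0.011]
ft_force: [-0.4, -0.6, 0.2]
grip_width: 0.996
```

```bash
python3 - <<'E'
from h import *
snap('wrist','w6'); snap('side','s6'); snap('scene','sc6')
plan([.5,-.2,.25],8)
a=cv2.imread('pics/sc6.png')[130:230,230:350];b=cv2.imread('pics/s6.png')[280:380,150:270]
cv2.imwrite('pics/m6.png',cv2.resize(np.hstack([a,b]),None,fx=3.3,fy=3.3,interpolation=cv2.INTER_CUBIC))
E
```

```text
k 0 rot(tool deg) [ 0.02 -0.07  7.15] off before rot [-381.4 -231.9  -25.8] after rot [-407.3 -182.6  -25.3]
k 180 rot(tool deg) [ 1.0000e-01  3.0000e-02 -1.7285e+02] off before rot [-381.4 -231.9  -25.8] after rot [407.3 182.6 -25.3]
t 11.475 pos [0.6242 0.2287 0.2247] jaw yaw 15.15 z [ 1.0e-04  1.2e-03 -1.0e+00] F [-0.27  1.11 -0.94] g 1.0 q [-0.83  0.39  0.58  1.44 -0.22  1.38  0.03]
```

View pics/m6.png

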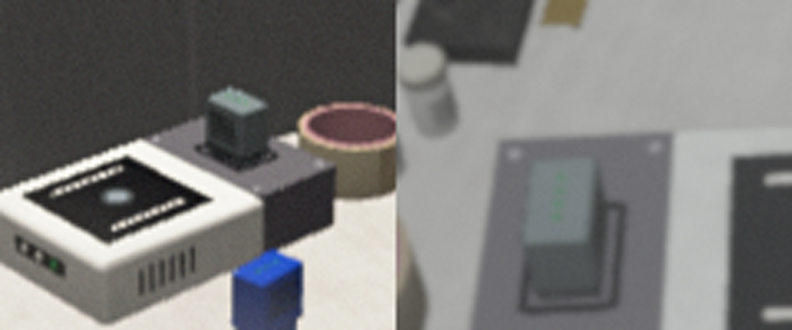

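View pics/w6.png

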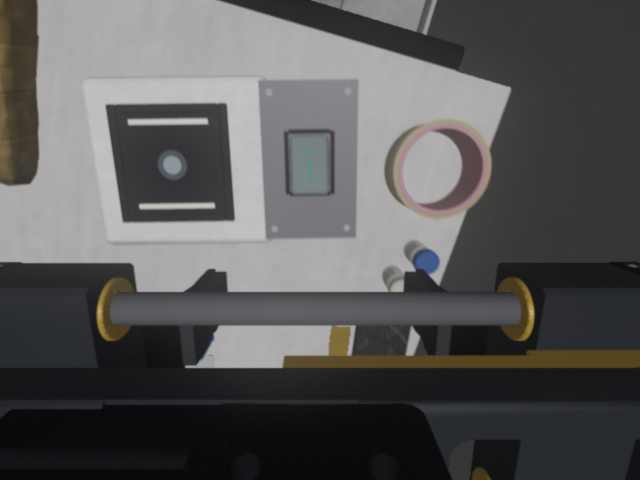

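Battery sits home in the bay (wrist (309,163), centred in its frame). Next, the tray.

```bash
python3 - <<'E'
from h import *
plan([.51,-.32,.30],8)
E
```

```text
k 0 rot(tool deg) [ 0.02 -0.07  7.15] off before rot [-499.7 -253.6  -76. ] after rot [-527.5 -189.4  -75.3]
k 180 rot(tool deg) [ 1.0000e-01  3.0000e-02 -1.7285e+02] off before rot [-499.7 -253.6  -76. ] after rot [527.5 189.4 -75.3]
t 11.475 pos [0.6242 0.2287 0.2247] jaw yaw 15.15 z [ 1.0e-04  1.2e-03 -1.0e+00] F [-0.27  1.11 -0.94] g 1.0 q [-0.83  0.39  0.58  1.44 -0.22  1.38  0.03]
```

{"op": "carry_out", "data": {
  "rows": [
    {"offset": [0,0,-0.04],"rot": [0,0,7.1],"gripper": 1},
    {"offset": [-0.0528,-0.019,-0.0036],"rot": [0,0,0],"gripper": 1},
    {"offset": [-0.0528,-0.019,-0.0036],"rot": [0,0,0],"gripper": 1},
    {"offset": [-0.0528,-0.019,-0.0036],"rot": [0,0,0],"gripper": 1},
    {"offset": [-0.0528,-0.019,-0.0036],"rot": [0,0,0],"gripper": 1},
    {"offset": [-0.0528,-0.019,-0.0036],"rot": [0,0,0],"gripper": 1},
    {"offset": [-0.0528,-0.019,-0.0036],"rot": [0,0,0],"gripper": 1},
    {"offset": [-0.0528,-0.019,-0.0036],"rot": [0,0,0],"gripper": 1},
    {"offset": [-0.0528,-0.019,-0.0036],"rot": [0,0,0],"gripper": 1},
    {"offset": [-0.0528,-0.019,-0.0036],"rot": [0,0,0],"gripper": 1}
  ]
}}

```text
time: 12.72
position: [0.5216, -0.266, 0.2959]
tool_rot: [-2.056, -2.374, -0.001]
ft_force: [0.0, 0.0, -0.6]
grip_width: 0.999
```

{"op": "carry_out", "data": {
  "rows": [
    {"offset": [-0.0528,-0.019,-0.0036],"rot": [0,0,0],"gripper": 1},
    {"offset": [0,0,0],"rot": [0,0,0],"gripper": 1},
    {"offset": [0,0,0],"rot": [0,0,0],"gripper": 1},
    {"offset": [0,0,0],"rot": [0,0,0],"gripper": 1}
  ]
}}

```text
time: 13.22
position: [0.5114, -0.3186, 0.2996]
tool_rot: [-2.055, -2.375, -0.001]
ft_force: [0.3, -0.3, 0.6]
grip_width: 0.999
```

```bash
python3 - <<'E'
from h import *
snap('wrist','w7')
plan([.55,-.26,.17],8)
E
```

```text
k 0 rot(tool deg) [-0.01 -0.07  0.26] off before rot [ 52.6  46.8 129.8] after rot [ 52.9  46.5 129.7]
k 180 rot(tool deg) [ 1.0000e-01 -2.0000e-02 -1.7974e+02] off before rot [ 52.6  46.8 129.8] after rot [-52.9 -46.5 129.7]
t 13.275 pos [ 0.5113 -0.3189  0.2997] jaw yaw 8.26 z [-4.0e-04  1.1e-03 -1.0e+00] F [-0.26  0.75  0.88] g 1.0 q [-0.24  0.27  0.93  1.49 -0.21  1.49  0.83]
```

View pics/w7.png

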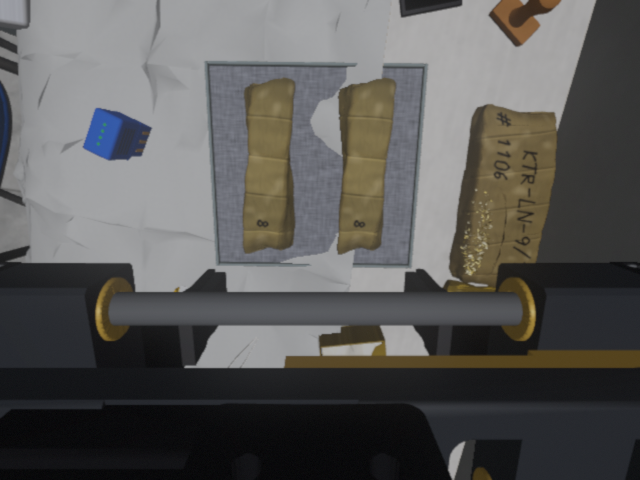

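The wrist view shows the two tray parcels at (269,166) and (367,165), with the tray (208-427, 63-267) wholly in view; the parcel outside it at (515,195) is not meant.

```bash
python3 - <<'E'
from h import *
d=load('w7'); im=cv2.cvtColor(d['img'],cv2.COLOR_RGB2HSV)
m=cv2.inRange(im,(10,60,40),(32,255,255)); m[:62]=0;m[268:]=0;m[:,:205]=0;m[:,430:]=0
m=cv2.morphologyEx(m,cv2.MORPH_CLOSE,np.ones((9,9)))
cs,_=cv2.findContours(m,cv2.RETR_EXTERNAL,cv2.CHAIN_APPROX_NONE)
def back(pts,z): return np.array([onz(d,u,v,z)[:2] for u,v in pts])
for c in cs:
    if cv2.contourArea(c)<3000: continue
    print('px',cv2.minAreaRect(c))
    for z in(.043,.066):
        P=back(c[:,0,:],z); r=cv2.minAreaRect((P*1000).astype(np.float32)); print(z,r)
T=back([(208,64),(426,65),(411,266),(217,266)],.027); print('tray',T.round(4).tolist(),T.mean(0).round(4))
for i in range(4):
    e=T[(i+1)%4]-T[i]; print(np.hypot(*e).round(4),np.degrees(np.arctan2(e[1],e[0])).round(1))
E
```

```text
px ((365.9998779296875, 165.5239715576172), (54.9781608581543, 175.3177947998047), 0.39243072271347046)
0.043 ((560.4717407226562, -264.67962646484375), (59.82006072998047, 195.928955078125), 8.751842498779297)
0.066 ((557.1821899414062, -264.068603515625), (56.468177795410156, 184.95053100585938), 8.7518310546875)
px ((268.379150390625, 165.01986694335938), (50.15053176879883, 174.26483154296875), 0.3951370418071747)
0.043 ((452.07843017578125, -280.0406799316406), (59.67057418823242, 197.36720275878906), 5.419924259185791)
0.066 ((454.8626403808594, -278.56890869140625), (56.3270378112793, 186.30833435058594), 5.4197587966918945)
tray [[0.3699, -0.1754], [0.61, -0.1418], [0.6423, -0.374], [0.398, -0.4094]] [ 0.505  -0.2752]
0.2424 8.0
0.2345 -82.1
0.2468 -171.8
0.2357 96.8
```

```bash
python3 - <<'E'
from h import *
plan([.559,-.2645,.036],8.5)
E
```

```text
k 0 rot(tool deg) [-0.01 -0.07 -0.24] off before rot [ 46.7  55.1 263.8] after rot [ 46.7  55.2 263.7]
k 180 rot(tool deg) [-1.0000e-01  2.0000e-02  1.7976e+02] off before rot [ 46.7  55.1 263.8] after rot [-46.7 -55.2 263.7]
t 13.275 pos [ 0.5113 -0.3189  0.2997] jaw yaw 8.26 z [-4.0e-04  1.1e-03 -1.0e+00] F [-0.26  0.75  0.88] g 1.0 q [-0.24  0.27  0.93  1.49 -0.21  1.49  0.83]
```

{"op": "carry_out", "data": {
  "rows": [
    {"offset": [0.0235,0.0275,0.03],"rot": [0,0,-0.2],"gripper": 1},
    {"offset": [0.0235,0.0275,0.03],"rot": [0,0,0],"gripper": 1},
    {"offset": [0,0,0.05],"rot": [0,0,0],"gripper": 1},
    {"offset": [0,0,0.05],"rot": [0,0,0],"gripper": 1},
    {"offset": [0,0,0.01],"rot": [0,0,0],"gripper": 1},
    {"offset": [0,0,0],"rot": [0,0,0],"gripper": 1},
    {"offset": [0,0,0],"rot": [0,0,0],"gripper": 1},
    {"offset": [0,0,0],"rot": [0,0,0],"gripper": 1}
  ]
}}

```text
time: 14.28
position: [0.559, -0.2675, 0.1321]
tool_rot: [2.054, 2.373, 0.002]
ft_force: [-0.3, -0.3, -0.5]
grip_width: 1.005
```

```bash
python3 - <<'E'
from h import *
plan([.559,-.2645,.036],8.5)
snap('side','s8'); cv2.imwrite('pics/s8c.png',cv2.resize(cv2.imread('pics/s8.png')[60:240,230:430],None,fx=3.3,fy=3.3,interpolation=cv2.INTER_CUBIC))
E
```

```text
k 0 rot(tool deg) [ 0.17  0.07 -0.26] off before rot [ 3.   0.1 96.1] after rot [ 2.9  0.4 96.1]
k 180 rot(tool deg) [ 1.0000e-01 -2.7000e-01  1.7974e+02] off before rot [ 3.   0.1 96.1] after rot [-2.9 -0.4 96.1]
t 14.275 pos [ 0.559  -0.2675  0.1321] jaw yaw 8.24 z [ 3.2e-03 -7.0e-04 -1.0e+00] F [-0.34 -0.26 -0.48] g 1.005 q [-0.26  0.41  0.84  1.68 -0.33  1.19  0.8 ]
```

View pics/s8c.png

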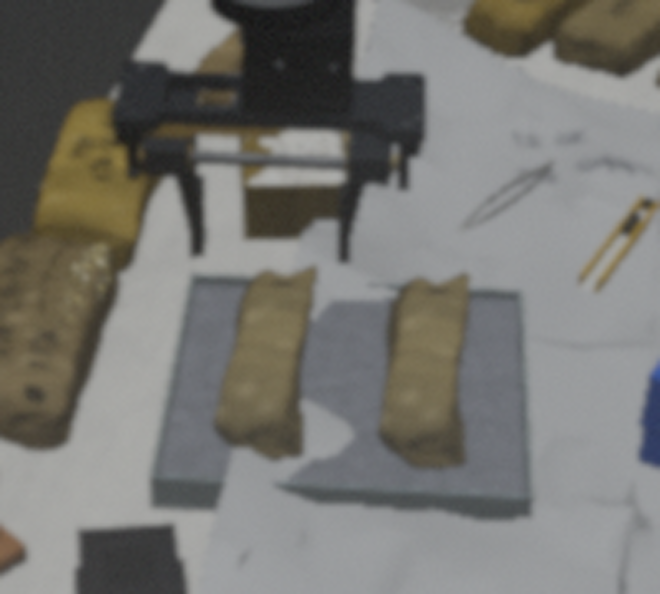

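{"op": "carry_out", "data": {
  "rows": [
    {"offset": [0.003,0,0.03],"rot": [0,0,0],"gripper": 1},
    {"offset": [0,0,0.03],"rot": [0,0,0],"gripper": 1},
    {"offset": [0,0,0.02],"rot": [0,0,0],"gripper": 1},
    {"offset": [0,0,0.012],"rot": [0,0,0],"gripper": 1},
    {"offset": [0,0,0.003],"rot": [0,0,0],"gripper": 1},
    {"offset": [0,0,0],"rot": [0,0,0],"gripper": 1}
  ]
}}

```text
time: 15.08
position: [0.558, -0.2643, 0.0358]
tool_rot: [2.056, 2.374, 0.001]
ft_force: [0.4, 0.4, -0.2]
grip_width: 1.001
```

```bash
python3 - <<'E'
from h import *
plan([.559,-.2645,.036],8.5)
snap('side','s9'); cv2.imwrite('pics/s9c.png',cv2.resize(cv2.imread('pics/s9.png')[100:220,250:410],None,fx=4.5,fy=4.5,interpolation=cv2.INTER_CUBIC))
E
```

```text
k 0 rot(tool deg) [ 0.05  0.03 -0.27] off before rot [-0.4  1.  -0.2] after rot [-0.4  1.  -0.2]
k 180 rot(tool deg) [ 5.0000e-02 -8.0000e-02  1.7973e+02] off before rot [-0.4  1.  -0.2] after rot [ 0.4 -1.  -0.2]
t 15.075 pos [ 0.558  -0.2643  0.0358] jaw yaw 8.23 z [ 9.e-04 -4.e-04 -1.e+00] F [ 0.42  0.41 -0.19] g 1.001 q [-0.22  0.52  0.78  1.76 -0.42  1.03  0.86]
```

View pics/s9c.png

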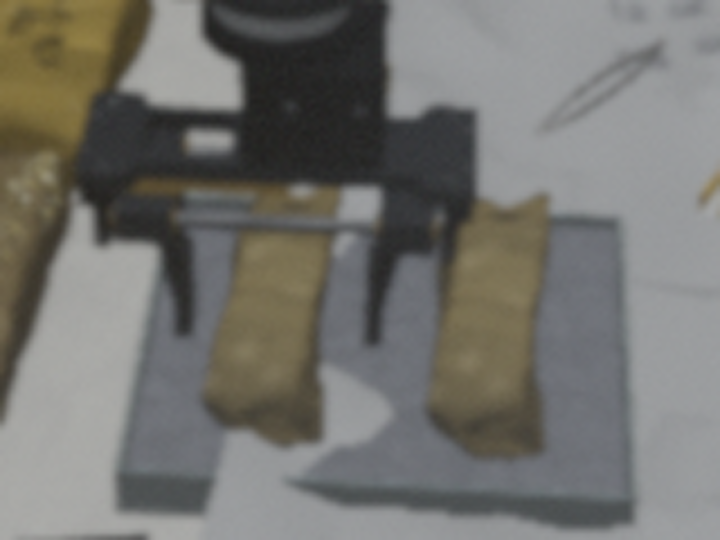

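Fingers straddle the first parcel (crop (185,330) and (372,340)); closing.

{"op": "carry_out", "data": {
  "grip_force": 50,
  "rows": [
    {"offset": [0,0,0],"rot": [0,0,0],"gripper": 0.5},
    {"offset": [0,0,0],"rot": [0,0,0],"gripper": 0.5},
    {"offset": [0,0,0],"rot": [0,0,0],"gripper": 0.4},
    {"offset": [0,0,0],"rot": [0,0,0],"gripper": 0.3},
    {"offset": [0,0,0],"rot": [0,0,0],"gripper": 0.3}
  ]
}}

```text
time: 15.75
position: [0.558, -0.2638, 0.0354]
tool_rot: [2.055, 2.375, 0.001]
ft_force: [1.1, 0.9, 0.2]
grip_width: 0.663
```

{"op": "carry_out", "data": {
  "rows": [
    {"offset": [0,0,-0.005],"rot": [0,0,0],"gripper": 0.3},
    {"offset": [0,0,-0.01],"rot": [0,0,0],"gripper": 0.3},
    {"offset": [0,0,-0.015],"rot": [0,0,0],"gripper": 0.3},
    {"offset": [0,0,-0.015],"rot": [0,0,0],"gripper": 0.3},
    {"offset": [0,0,-0.005],"rot": [0,0,0],"gripper": 0.3},
    {"offset": [0,0,0],"rot": [0,0,0],"gripper": 0.3},
    {"offset": [0,0,0],"rot": [0,0,0],"gripper": 0.3},
    {"offset": [0,0,0],"rot": [0,0,0],"gripper": 0.3},
    {"offset": [0,0,0],"rot": [0,0,0],"gripper": 0.3}
  ]
}}

```text
time: 16.88
position: [0.5573, -0.2638, 0.0848]
tool_rot: [-2.056, -2.375, 0.001]
ft_force: [0.1, 0.3, -2.9]
grip_width: 0.668
```

```bash
python3 - <<'E'
from h import *
plan([.559,-.2645,.036],8.5); print(ctrl.get_state()['torque'])
for i in range(3): snap('side','s10'); print(np.round(ctrl.get_state()['ft_force'],2),np.round(ctrl.get_state()['torque'],2))
snap('scene','sc10')
a=cv2.imread('pics/s10.png')[80:240,250:410];b=cv2.imread('pics/sc10.png')[240:400,300:480]
cv2.imwrite('pics/m10.png',cv2.resize(np.hstack([a,b]),None,fx=2.3,fy=2.3,interpolation=cv2.INTER_CUBIC))
E
```

```text
k 0 rot(tool deg) [-0.03 -0.01 -0.26] off before rot [-0.9  1.6 48.8] after rot [-0.9  1.6 48.8]
k 180 rot(tool deg) [-2.0000e-02  5.0000e-02  1.7974e+02] off before rot [-0.9  1.6 48.8] after rot [ 0.9 -1.6 48.8]
t 16.875 pos [ 0.5573 -0.2638  0.0848] jaw yaw 8.24 z [-6.e-04  1.e-04 -1.e+00] F [ 0.1   0.28 -2.86] g 0.668 q [-0.25  0.46  0.82  1.73 -0.37  1.11  0.83]
[-0.07687598  0.04099519 -0.02770313]
[ 0.02  0.64 -4.05] [-0.12  0.02 -0.01]
[ 0.31  0.3  -3.44] [-0.09  0.06  0.04]
[ 0.39 -0.17 -4.37] [-0.13  0.01  0.01]
```

View pics/m10.png

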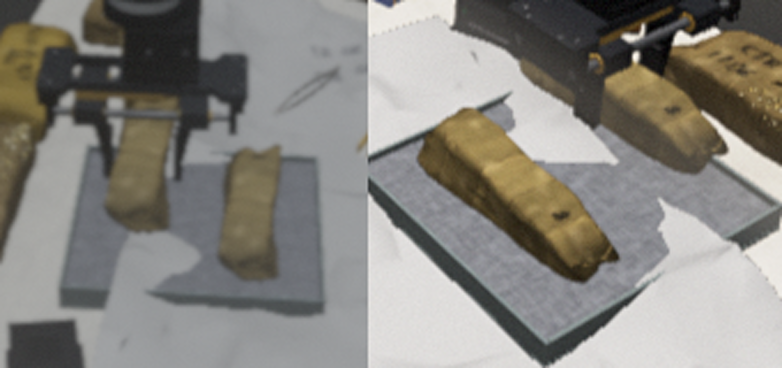

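Force is about 4 N, i.e. 0.4 kg, so this is the lighter parcel. It is clear of the tray, and I put it straight back.

{"op": "carry_out", "data": {
  "rows": [
    {"offset": [0,0,0.015],"rot": [0,0,0],"gripper": 0.3},
    {"offset": [0,0,0.015],"rot": [0,0,0],"gripper": 0.3},
    {"offset": [0,0,0.01],"rot": [0,0,0],"gripper": 0.3},
    {"offset": [0,0,0.004],"rot": [0,0,0],"gripper": 0.3},
    {"offset": [0,0,0.003],"rot": [0,0,0],"gripper": 0.3},
    {"offset": [0,0,0.002],"rot": [0,0,0],"gripper": 0.3},
    {"offset": [0,0,0],"rot": [0,0,0],"gripper": 0.3},
    {"offset": [0,0,0],"rot": [0,0,0],"gripper": 0.3}
  ]
}}

```text
time: 18.08
position: [0.5578, -0.264, 0.0365]
tool_rot: [2.056, 2.375, 0.001]
ft_force: [0.4, -0.0, -3.3]
grip_width: 0.668
```

{"op": "carry_out", "data": {
  "rows": [
    {"offset": [0,0,0.001],"rot": [0,0,0],"gripper": 0.3},
    {"offset": [0,0,0],"rot": [0,0,0],"gripper": 0.3},
    {"offset": [0,0,0],"rot": [0,0,0],"gripper": 0.3}
  ]
}}

```text
time: 18.45
position: [0.5578, -0.264, 0.0354]
tool_rot: [2.056, 2.375, 0.001]
ft_force: [-0.0, 0.2, -2.7]
grip_width: 0.667
```

{"op": "carry_out", "data": {
  "rows": [
    {"offset": [0,0,0.001],"rot": [0,0,0],"gripper": 0.3},
    {"offset": [0,0,0],"rot": [0,0,0],"gripper": 0.3},
    {"offset": [0,0,0],"rot": [0,0,0],"gripper": 0.3}
  ]
}}

```text
time: 18.82
position: [0.5578, -0.264, 0.0354]
tool_rot: [2.056, 2.375, 0.001]
ft_force: [-1.8, 1.6, 5.8]
grip_width: 0.669
```

Seated (force now up). Release and rise, then over to the other parcel.

{"op": "carry_out", "data": {
  "rows": [
    {"offset": [0,0,0],"rot": [0,0,0],"gripper": 0.8},
    {"offset": [0,0,0],"rot": [0,0,0],"gripper": 1},
    {"offset": [0,0,0],"rot": [0,0,0],"gripper": 1},
    {"offset": [0,0,0],"rot": [0,0,0],"gripper": 1},
    {"offset": [0,0,-0.02],"rot": [0,0,0],"gripper": 1},
    {"offset": [0,0,-0.05],"rot": [0,0,0],"gripper": 1},
    {"offset": [0,0,-0.06],"rot": [0,0,0],"gripper": 1},
    {"offset": [-0.04,0,-0.06],"rot": [0,0,0],"gripper": 1},
    {"offset": [0,-0.05,-0.04],"rot": [0,0,0],"gripper": 1},
    {"offset": [0,0,0],"rot": [0,0,0],"gripper": 1}
  ]
}}

```text
time: 20.08
position: [0.5117, -0.3102, 0.2606]
tool_rot: [2.06, 2.363, 0.004]
ft_force: [0.1, -0.4, -0.2]
grip_width: 0.998
```

{"op": "carry_out", "data": {
  "rows": [
    {"offset": [0,0,0],"rot": [0,0,0],"gripper": 1},
    {"offset": [0,0,0],"rot": [0,0,0],"gripper": 1},
    {"offset": [0,0,0],"rot": [0,0,0],"gripper": 1}
  ]
}}

```text
time: 20.45
position: [0.5145, -0.3043, 0.2543]
tool_rot: [-2.053, -2.376, 0.001]
ft_force: [-0.3, -0.4, 0.3]
grip_width: 1.0
```

```bash
python3 - <<'E'
from h import *
d=snap('wrist','w11'); im=cv2.cvtColor(d['img'],cv2.COLOR_RGB2HSV)
m=cv2.inRange(im,(10,60,40),(32,255,255)); m[:50]=0;m[262:]=0;m[:,:195]=0;m[:,440:]=0
m=cv2.morphologyEx(m,cv2.MORPH_CLOSE,np.ones((9,9)))
cs,_=cv2.findContours(m,cv2.RETR_EXTERNAL,cv2.CHAIN_APPROX_NONE)
for c in cs:
    if cv2.contourArea(c)<3000: continue
    print('px',cv2.boundingRect(c))
    for z in(.043,.066):
        P=np.array([onz(d,u,v,z)[:2] for u,v in c[:,0,:]]); print(z,cv2.minAreaRect((P*1000).astype(np.float32)))
plan([.4535,-.2795,.036],6)
E
```

```text
px (335, 84, 63, 178)
0.043 ((557.0289916992188, -256.6727294921875), (60.241363525390625, 178.32235717773438), 8.313285827636719)
0.066 ((553.7508544921875, -255.57916259765625), (56.447513580322266, 167.0919952392578), 8.313189506530762)
px (230, 83, 58, 179)
0.043 ((449.05877685546875, -272.06292724609375), (61.35447692871094, 180.31373596191406), 7.181216716766357)
0.066 ((452.5805969238281, -270.0001220703125), (57.490509033203125, 168.9579315185547), 7.181229114532471)
k 0 rot(tool deg) [-0.08 -0.02  2.3 ] off before rot [ 33.5 -56.4 218.5] after rot [ 31.3 -58.  218.4]
k 180 rot(tool deg) [ 3.000e-02 -1.300e-01 -1.777e+02] off before rot [ 33.5 -56.4 218.5] after rot [-31.3  58.  218.4]
t 20.5 pos [ 0.5144 -0.3045  0.2544] jaw yaw 8.30 z [-1.5e-03  2.0e-04 -1.0e+00] F [ 0.36 -1.52 -0.04] g 1.001 q [-0.27  0.27  0.92  1.58 -0.22  1.4   0.82]
```

View pics/w11.png

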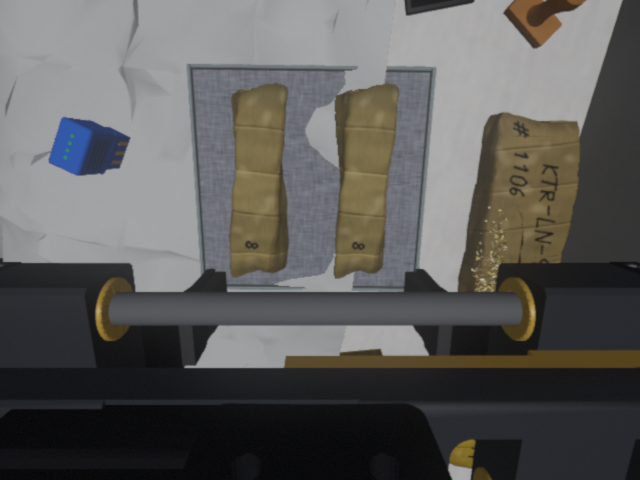

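The light parcel lies flat at (365,180) again; the other is at (260,180).

{"op": "carry_out", "data": {
  "rows": [
    {"offset": [0.0165,-0.029,0.03],"rot": [0,0,1.3],"gripper": 1},
    {"offset": [0.0165,-0.0295,0.03],"rot": [0,0,0],"gripper": 1},
    {"offset": [0,0,0.05],"rot": [0,0,0],"gripper": 1},
    {"offset": [0,0,0.03],"rot": [0,0,0],"gripper": 1},
    {"offset": [0,0,0],"rot": [0,0,0],"gripper": 1},
    {"offset": [0,0,0],"rot": [0,0,0],"gripper": 1},
    {"offset": [0,0,0],"rot": [0,0,0],"gripper": 1}
  ]
}}

```text
time: 21.38
position: [0.4529, -0.2809, 0.1167]
tool_rot: [2.081, 2.35, 0.002]
ft_force: [0.6, -0.9, 0.2]
grip_width: 1.002
```

```bash
python3 - <<'E'
from h import *
plan([.452,-.2795,.036],7)
E
```

```text
k 0 rot(tool deg) [ 0.13  0.07 -0.05] off before rot [ 1.6 -1.  80.7] after rot [ 1.5 -0.8 80.7]
k 180 rot(tool deg) [ 1.0000e-01 -2.1000e-01  1.7995e+02] off before rot [ 1.6 -1.  80.7] after rot [-1.5  0.8 80.7]
t 21.375 pos [ 0.4529 -0.2809  0.1167] jaw yaw 6.95 z [ 2.4e-03 -9.0e-04 -1.0e+00] F [ 0.59 -0.95  0.21] g 1.002 q [-0.32  0.22  0.93  1.91 -0.2   1.1   0.81]
```

{"op": "carry_out", "data": {
  "grip_force": 60,
  "rows": [
    {"offset": [0.001,-0.001,0.03],"rot": [0,0,0],"gripper": 1},
    {"offset": [0,0,0.03],"rot": [0,0,0],"gripper": 1},
    {"offset": [0,0,0.015],"rot": [0,0,0],"gripper": 1},
    {"offset": [0,0,0.005],"rot": [0,0,0],"gripper": 1},
    {"offset": [0,0,0],"rot": [0,0,0],"gripper": 1},
    {"offset": [0,0,0],"rot": [0,0,0],"gripper": 1}
  ]
}}

```text
time: 22.12
position: [0.4516, -0.2798, 0.0362]
tool_rot: [2.082, 2.351, 0.001]
ft_force: [-0.4, -0.3, 0.3]
grip_width: 1.002
```

```bash
python3 - <<'E'
from h import *
plan([.452,-.2795,.036],7)
snap('side','s12'); cv2.imwrite('pics/s12c.png',cv2.resize(cv2.imread('pics/s12.png')[100:220,250:430],None,fx=4,fy=4,interpolation=cv2.INTER_CUBIC))
E
```

```text
k 0 rot(tool deg) [ 0.1   0.04 -0.05] off before rot [0.2 0.5 0.2] after rot [0.2 0.5 0.2]
k 180 rot(tool deg) [ 6.0000e-02 -1.6000e-01  1.7995e+02] off before rot [0.2 0.5 0.2] after rot [-0.2 -0.5  0.2]
t 22.125 pos [ 0.4516 -0.2798  0.0362] jaw yaw 6.95 z [ 1.8e-03 -5.0e-04 -1.0e+00] F [-0.43 -0.31  0.27] g 1.002 q [-0.25  0.35  0.87  1.98 -0.33  0.96  0.9 ]
```

View pics/s12c.png

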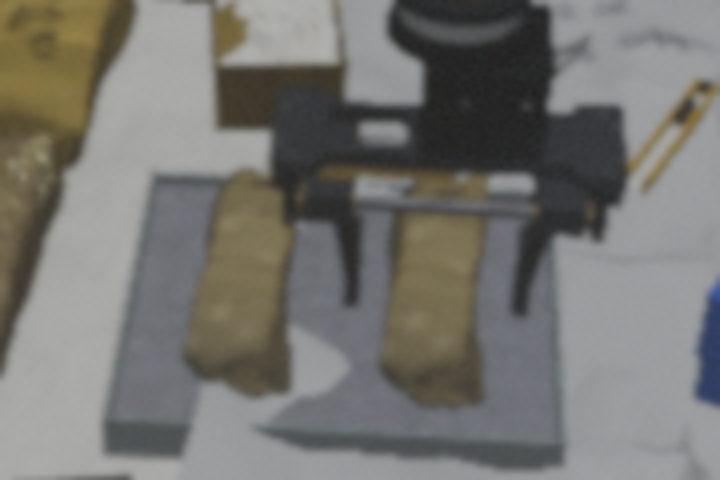

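Fingers straddle the second parcel (crop (350,300) and (520,310)), clear of the first. Close and lift.

{"op": "carry_out", "data": {
  "grip_force": 60,
  "rows": [
    {"offset": [0,0,0],"rot": [0,0,0],"gripper": 0.5},
    {"offset": [0,0,0],"rot": [0,0,0],"gripper": 0.5},
    {"offset": [0,0,0],"rot": [0,0,0],"gripper": 0.4},
    {"offset": [0,0,0],"rot": [0,0,0],"gripper": 0.3},
    {"offset": [0,0,0],"rot": [0,0,0],"gripper": 0.3}
  ]
}}

```text
time: 22.8
position: [0.4513, -0.2793, 0.0354]
tool_rot: [2.082, 2.352, 0.001]
ft_force: [1.5, -0.1, -0.4]
grip_width: 0.662
```

{"op": "carry_out", "data": {
  "rows": [
    {"offset": [0,0,-0.005],"rot": [0,0,0],"gripper": 0.3},
    {"offset": [0,0,-0.01],"rot": [0,0,0],"gripper": 0.3},
    {"offset": [0,0,-0.015],"rot": [0,0,0],"gripper": 0.3},
    {"offset": [0,0,-0.015],"rot": [0,0,0],"gripper": 0.3},
    {"offset": [0,0,-0.005],"rot": [0,0,0],"gripper": 0.3},
    {"offset": [0,0,0],"rot": [0,0,0],"gripper": 0.3},
    {"offset": [0,0,0],"rot": [0,0,0],"gripper": 0.3},
    {"offset": [0,0,0],"rot": [0,0,0],"gripper": 0.3}
  ]
}}

```text
time: 23.8
position: [0.4504, -0.2791, 0.0847]
tool_rot: [-2.082, -2.351, 0.001]
ft_force: [-0.2, -0.2, -8.2]
grip_width: 0.663
```

```bash
python3 - <<'E'
from h import *
for i in range(2): snap('side','s13'); print(np.round(ctrl.get_state()['ft_force'],2),np.round(ctrl.get_state()['torque'],2))
snap('scene','sc13')
plan([.493,.243,.25],15)
a=cv2.imread('pics/s13.png')[80:240,250:430];b=cv2.imread('pics/sc13.png')[220:380,280:480]
cv2.imwrite('pics/m13.png',cv2.resize(np.hstack([a,b]),None,fx=2.1,fy=2.1,interpolation=cv2.INTER_CUBIC))
E
```

```text
[-0.02  0.72 -8.44] [-0.12  0.04 -0.03]
[ 0.25  0.   -7.93] [-0.06 -0.    0.01]
k 0 rot(tool deg) [-0.03 -0.01 -8.06] off before rot [ 513.4  105.2 -165.1] after rot [ 493.5  176.2 -165.1]
k 180 rot(tool deg) [-2.0000e-02  5.0000e-02  1.7194e+02] off before rot [ 513.4  105.2 -165.1] after rot [-493.5 -176.2 -165.1]
t 23.95 pos [ 0.4505 -0.2793  0.0849] jaw yaw 6.94 z [-6.e-04  1.e-04 -1.e+00] F [ 0.01  0.63 -8.  ] g 0.666 q [-0.3   0.27  0.92  1.94 -0.25  1.05  0.84]
```

View pics/m13.png

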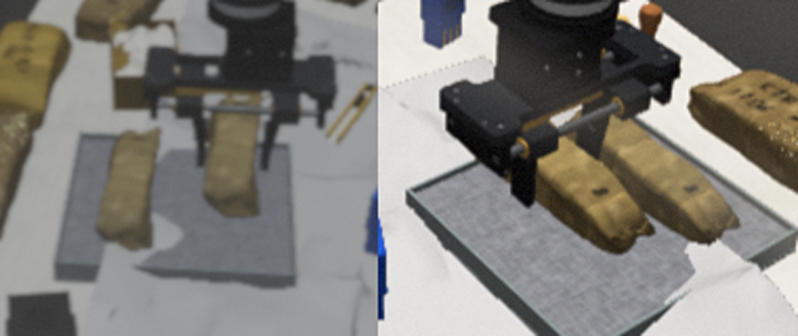

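8.2 N, so this is the heavier (0.83 kg). Carry it high over to the glass.

{"op": "carry_out", "data": {
  "rows": [
    {"offset": [0,0,-0.02],"rot": [0,0,0],"gripper": 0.3},
    {"offset": [0,0,-0.03],"rot": [0,0,0],"gripper": 0.3},
    {"offset": [0,0,-0.04],"rot": [0,0,0],"gripper": 0.3},
    {"offset": [0,0,-0.04],"rot": [0,0,0],"gripper": 0.3},
    {"offset": [0,0,-0.03],"rot": [0,0,-2],"gripper": 0.3},
    {"offset": [0,0,-0.005],"rot": [0,0,-4],"gripper": 0.3},
    {"offset": [0,0,0],"rot": [0,0,-2],"gripper": 0.3},
    {"offset": [0.015,0.005,0],"rot": [0,0,0],"gripper": 0.3},
    {"offset": [0.03,0.011,0],"rot": [0,0,0],"gripper": 0.3},
    {"offset": [0.04,0.014,0],"rot": [0,0,0],"gripper": 0.3}
  ]
}}

```text
time: 25.2
position: [0.457, -0.19, 0.2501]
tool_rot: [-1.919, -2.488, 0.001]
ft_force: [0.9, 1.2, -7.1]
grip_width: 0.665
```

{"op": "carry_out", "data": {
  "rows": [
    {"offset": [0.04,0.0145,0],"rot": [0,0,0],"gripper": 0.3},
    {"offset": [0.04,0.0145,0],"rot": [0,0,0],"gripper": 0.3},
    {"offset": [0.04,0.0145,0],"rot": [0,0,0],"gripper": 0.3},
    {"offset": [0.04,0.0145,0],"rot": [0,0,0],"gripper": 0.3},
    {"offset": [0.04,0.0145,0],"rot": [0,0,0],"gripper": 0.3},
    {"offset": [0.04,0.0145,0],"rot": [0,0,0],"gripper": 0.3},
    {"offset": [0.04,0.0145,0],"rot": [0,0,0],"gripper": 0.3},
    {"offset": [0.04,0.0145,0],"rot": [0,0,0],"gripper": 0.3},
    {"offset": [0.04,0.014,0],"rot": [0,0,0],"gripper": 0.3},
    {"offset": [0.03,0.011,0],"rot": [0,0,0],"gripper": 0.3}
  ]
}}

```text
time: 26.45
position: [0.4929, 0.2254, 0.2496]
tool_rot: [-1.912, -2.492, 0.002]
ft_force: [0.8, -0.9, -8.0]
grip_width: 0.667
```

{"op": "carry_out", "data": {
  "rows": [
    {"offset": [0.01,0.004,0],"rot": [0,0,0],"gripper": 0.3},
    {"offset": [0,0,0],"rot": [0,0,0],"gripper": 0.3},
    {"offset": [0,0,0],"rot": [0,0,0],"gripper": 0.3}
  ]
}}

```text
time: 26.82
position: [0.4951, 0.2323, 0.2502]
tool_rot: [1.916, 2.489, -0.002]
ft_force: [0.4, 0.2, -7.5]
grip_width: 0.668
```

```bash
python3 - <<'E'
from h import *
plan([.493,.243,.125],15.2)
snap('side','s14');snap('wrist','w14')
E
```

```text
k 0 rot(tool deg) [-0.03  0.06 -0.4 ] off before rot [ 11.    0.8 125.1] after rot [ 10.8   0.8 125.2]
k 180 rot(tool deg) [1.000e-01 4.000e-02 1.796e+02] off before rot [ 11.    0.8 125.1] after rot [-10.8  -0.8 125.2]
t 26.825 pos [0.4951 0.2323 0.2502] jaw yaw 14.80 z [-2.0e-04 -1.2e-03 -1.0e+00] F [ 0.43  0.17 -7.45] g 0.668 q [-0.88  0.09  0.42  1.69 -0.04  1.37 -0.2 ]
```

View pics/s14.png

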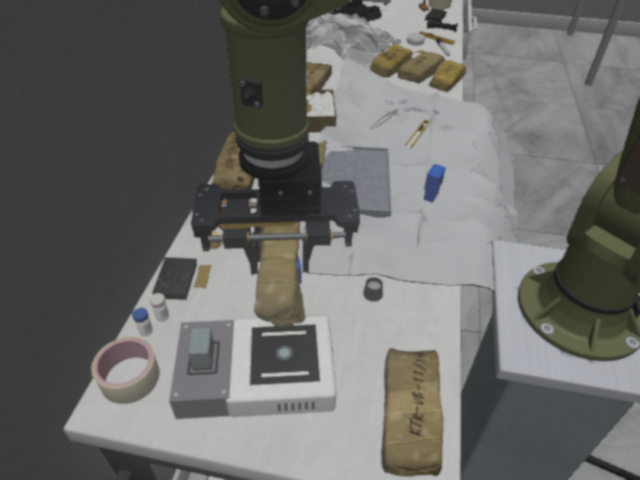

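View pics/w14.png

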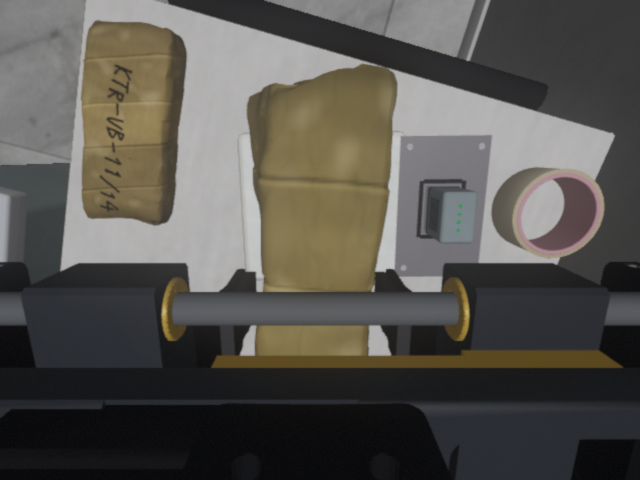

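{"op": "carry_out", "data": {
  "rows": [
    {"offset": [0.011,0.001,0.015],"rot": [0,0,0],"gripper": 0.3},
    {"offset": [0,0,0.025],"rot": [0,0,0],"gripper": 0.3},
    {"offset": [0,0,0.03],"rot": [0,0,0],"gripper": 0.3},
    {"offset": [0,0,0.025],"rot": [0,0,0],"gripper": 0.3},
    {"offset": [0,0,0.015],"rot": [0,0,0],"gripper": 0.3},
    {"offset": [0,0,0.01],"rot": [0,0,0],"gripper": 0.3},
    {"offset": [0,0,0],"rot": [0,0,0],"gripper": 0.3},
    {"offset": [0,0,0],"rot": [0,0,0],"gripper": 0.3},
    {"offset": [0,0,0],"rot": [0,0,0],"gripper": 0.3},
    {"offset": [0,0,0],"rot": [0,0,0],"gripper": 0.3}
  ]
}}

```text
time: 28.18
position: [0.4932, 0.2454, 0.1309]
tool_rot: [1.914, 2.491, 0.002]
ft_force: [0.1, 0.0, -8.7]
grip_width: 0.663
```

{"op": "carry_out", "data": {
  "rows": [
    {"offset": [0,0,0],"rot": [0,0,0],"gripper": 0.3},
    {"offset": [0,0,0],"rot": [0,0,0],"gripper": 0.3},
    {"offset": [0,0,0],"rot": [0,0,0],"gripper": 0.3},
    {"offset": [0,0,0],"rot": [0,0,0],"gripper": 0.3},
    {"offset": [0,0,0],"rot": [0,0,0],"gripper": 0.3}
  ]
}}

```text
time: 28.8
position: [0.4929, 0.2452, 0.1302]
tool_rot: [-1.914, -2.491, -0.0]
ft_force: [0.4, 0.0, -8.4]
grip_width: 0.665
```

```bash
python3 - <<'E'
from h import *
plan([.493,.243,.125],15.2)
snap('side','s15');snap('scene','sc15');snap('wrist','w15');plan([.493,.243,.125],15.2)
a=cv2.imread('pics/s15.png')[120:420,130:400];b=cv2.imread('pics/sc15.png')[90:390,200:500]
cv2.imwrite('pics/m15.png',cv2.resize(np.hstack([a,b]),None,fx=1.4,fy=1.4,interpolation=cv2.INTER_CUBIC))
d=load('s15')
for y in(-.0975,.0975):
  for z in (-.023,.023):
    X=np.array([.493,.243,.1326])+np.array([-np.sin(.265)*y,np.cos(.265)*y,z]); u,v=proj(d,X); print('side',y,z,(u-130)*1.4,(v-120)*1.4)
E
```

```text
k 0 rot(tool deg) [ 0.   -0.   -0.26] off before rot [-2.2 -0.5  5.2] after rot [-2.2 -0.5  5.2]
k 180 rot(tool deg) [ -0.    -0.   179.74] off before rot [-2.2 -0.5  5.2] after rot [2.2 0.5 5.2]
t 28.8 pos [0.4929 0.2452 0.1302] jaw yaw 14.94 z [-0.  0. -1.] F [ 0.4   0.01 -8.42] g 0.665 q [-0.87  0.19  0.4   1.84 -0.08  1.13 -0.18]
k 0 rot(tool deg) [ 0.   -0.   -0.25] off before rot [-2.2 -0.5  5.2] after rot [-2.2 -0.5  5.2]
k 180 rot(tool deg) [-0.0000e+00 -1.0000e-02  1.7975e+02] off before rot [-2.2 -0.5  5.2] after rot [2.2 0.5 5.2]
t 28.95 pos [0.4929 0.2453 0.1302] jaw yaw 14.95 z [ 1.e-04  1.e-04 -1.e+00] F [ 0.56  0.27 -8.66] g 0.669 q [-0.87  0.19  0.4   1.84 -0.08  1.13 -0.18]
side -0.0975 -0.023 211.86784264456185 229.90825979888302
side -0.0975 0.023 210.32550503164572 202.42153331448466
side 0.0975 -0.023 214.34972912877458 383.33050362955606
side 0.0975 0.023 212.59945616447584 357.42168505159714
```

View pics/m15.png

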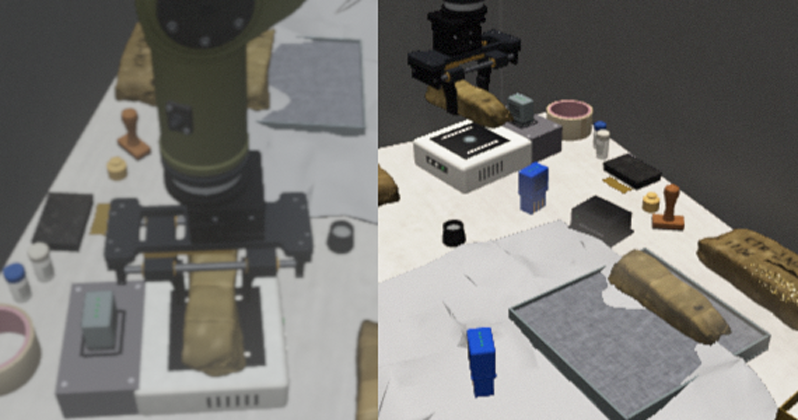

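View pics/w15.png

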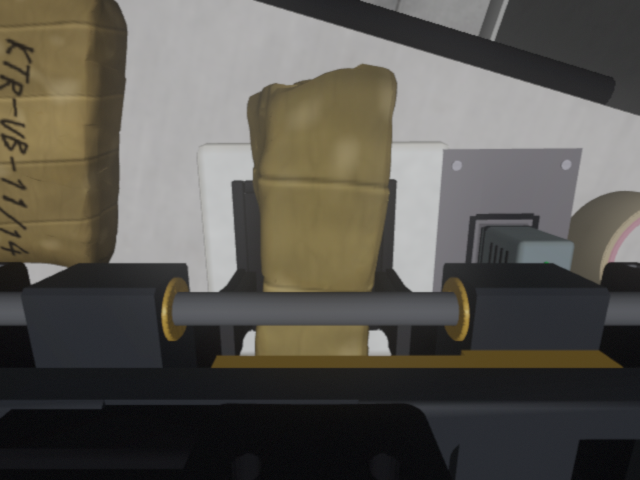

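The parcel is held level and centred about 5 cm over the glass: its near end is at crop (213,370), against about (214,383) predicted. The battery is home, the light parcel lies flat in the tray, and the bystanders are untouched. Handing in.

```bash
python3 -c "
from bench import workorder
print(workorder.close_job())"
```

```text
the job is handed in; nothing more can be done
None
```

The job is handed in at about 29 s of the 72 s allowed, with no verdict reported; my last checks found nothing amiss.

- **Battery:** I plugged it into the bay. The force rose to about 8 N at the expected home height, and later pictures show it upright in the bay after I let go.
- **Parcels:** The one at larger x felt about 4 N (0.4 kg). It is the lighter and lies flat and released in the tray again. The other felt about 8.3 N (0.83 kg) and is the heavier.
- **Final hold:** The heavier parcel is still gripped, still and level. By the tool pose it is about 2 mm from my estimate of the glass centre and about 5 cm above the glass. The views show a gap to the scanner and the battery.
- **Left alone:** The loupe, brass weight and rubber stamp look undisturbed in the last pictures.

**Disagreements:** The scene camera placed things up to 12 mm away from the other two, and the side and wrist cameras differed by 2–6 mm. I relied on the wrist camera. The estimates of how the battery sat in the grip also varied by about 2 mm before insertion, but it went in without resistance.

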